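# Turn the copper probe over and slide it under the reading head

### The job

Take the blue probe module out of its tight foam cutout by lifting its free end first so that it tilts out from under the yellow keeper, turn it over so that its copper face looks up, and push it, copper up, along the aluminium runway under the low green gantry until it rests home against the red stop, then let go. Never let it drop or topple over, and leave the grey spare module, the spray can, the copper blank and the steel vee block where they are.

Things in the scene. Friction and masses are not known exactly. Their poses are not given: they have to be found in the camera images.
- probe_center (a point): centre of the loose probe module to be handled: block 40 (x) by 84 (y) by 24 (z) mm, 0.2-0.45 kg, blue housing with a 5 mm copper plate as one 40x84 face. z points out of the blue back, away from the copper; y is its long axis. At the start it lies copper down (z up) in one of the case's two cutouts, +y towards the keeper. Either short end may lead at the end.
- probe_heel (a point): middle of the probe's copper-face edge at its +y end (0, +42, -12 mm from its centre): the end that starts under the keeper and stays down in the cutout while the other end is lifted
- spare_center (a point): centre of the spare module: same size and way of lying as the probe but all grey, in the other cutout; a bystander to be left in place
- case: fixed black foam-lined case, 200 (x) by 144 (y from -66 to +78) mm, origin on the table surface. Two cutouts along y, at x = -42 and +42, y from -44 to +44 mm: 88 by 44 mm for modules of 84 by 40. Each floor is a strip 36 mm wide, top at z = 10; module tops at z = 34. A low foam wall 36 mm wide, 22 mm high closes each cutout from y = -44 to -60 mm.
- keepers (a point): point midway between the two yellow keepers, on their edge and underside (case frame 0, 34, 38 mm). Each rigid keeper is 44 mm wide, 6 mm thick, stands on the foam wall at the cutout's +y end (38 mm high, y from 44 to 78) and reaches 8 to 10 mm over the module's end, 4 mm above it, so that the module cannot be lifted straight up
- wells (a point): middle of the finger wells' floor between the modules (case frame 0, -20, 4 mm). From y = +6 mm towards -y both sides of each module are open for fingers down to z = 4 mm: 44 mm free between the modules and open outwards. From y = +6 to +44 mm foam 30 mm high flanks the modules, and the case's edges at x = +-98 are 34 mm high.
- stand: fixed calibration stand, origin on the table surface below the middle of the gantry's entrance; the module is pushed towards its -y. Green gantry: y 0 to -50 mm, 116 mm wide, tunnel roof 38 mm over the table (28 over the runway), beam top at 62; on it a black cylinder 40 mm wide, top at 86, and from y = -38 to -78 a white box up to 112 mm high.
- runway_end (a point): outer end of the aluminium runway (stand frame 0, +160, 10 mm): a raised strip 34 mm wide, top at z = 10 mm, from y = +160 to -75 mm, free on both sides up to the rails. Steel guide rails 20 mm high, 46 mm apart inside, run from y = +22 to -66 mm; before that they flare to about 60 mm apart at y = +39 mm
- home (a point): where the probe's centre must end (stand frame 0, -20, 22 mm): front end against the red stop (face at y = -62 mm), rear end standing 22 mm out of the gantry's entrance, at y = +22 mm
- spray_can: white and orange spray can, 62 mm diameter, 172 mm tall, origin under its centre; bystander beyond the stand
- copper_blank: copper disc, 72 mm diameter, 14 mm thick, origin under its centre; bystander between stand and robot
- vee_block: steel vee block 40 by 50 by 26 mm, origin under its centre; bystander beside the runway

How it is judged:
On the way, in this order (a step that is already met when the one before it is completed fails the run):
1. the probe's free end is lifted, tilting it at least 17 degrees while its keeper end is still down in the cutout (angle between probe_center's own z axis and vertical between 0.3 and 1.5 rad and z of probe_heel in the frame of case below 0.03 m and y of probe_heel in the frame of case between -0.01 and 0.05 m), for 0.1 s.
2. the probe is turned over, copper face up, within 15 degrees of level (angle between probe_center's own z axis and vertical above 2.88 rad), for 0.1 s.
At the end, for the whole second after the job is handed in: The probe lies flat (8 deg) on the runway, copper up, against the red stop (centre within 5 mm along, 6.5 mm across of home, long axis within 8 deg of the runway), at rest and released; the spare is within 10 mm and the other bystanders within 20 mm of their starts (y of probe_center in the frame of stand between -0.025 and -0.015 m and x of probe_center in the frame of stand between -0.0065 and 0.0065 m and z of probe_center in the frame of stand between 0.018 and 0.026 m and angle between probe_center's own z axis and vertical above 2.99 rad and angle between the y axis of probe_center and the y axis of stand, either way round below 0.14 rad and linear speed of probe below 0.02 m/s and distance of spare_center from where it was at the start of the episode below 0.01 m and distance of each of spray_can, copper_blank, vee_block from where it was at the start of the episode below 0.02 m); the robot touches nothing.
It fails at once if the probe is dropped or allowed to topple (turning faster than 10 rad/s or moving faster than 0.9 m/s) (angular speed of probe above 10 rad/s or linear speed of probe above 0.9 m/s).
It fails at once if the grey spare module is moved by more than 15 mm (distance of spare_center from where it was at the start of the episode above 0.015 m).
It fails at once if the spray can is moved by more than 25 mm or knocked over (distance of spray_can from where it was at the start of the episode above 0.025 m or angle between spray_can's own z axis and vertical above 0.4 rad).
It fails at once if the copper blank is moved by more than 25 mm or knocked over (distance of copper_blank from where it was at the start of the episode above 0.025 m or angle between copper_blank's own z axis and vertical above 0.4 rad).
It fails at once if the vee block is moved by more than 25 mm or knocked over (distance of vee_block from where it was at the start of the episode above 0.025 m or angle between vee_block's own z axis and vertical above 0.4 rad).
It also fails if it takes over 70 s, if anything falls off the work surface, if the arm or the gripper's body presses on something with over 40 N, if the wrist force passes 120 N, or if a joint passes its speed limit or range.

### The arm

A 7-joint arm with a two-finger parallel gripper is mounted at the origin on the work surface. World frame = base frame: x ahead of the robot, y to its left, z up, the work surface at z = 0. Lengths are in m, angles in rad, forces in N, time in s.
With the tool pointing down it reaches from about 0.35 to 0.775 m from the base axis. Payload 3.1 kg.
Tool frame: the origin (TCP) lies midway between the tips of the shut fingers; the grasp point (between the pads) lies 19 mm behind it; z points along the fingers, y is the direction in which the jaws open and shut (so a half turn about z gives the same grasp; the last joint's range is limited). The gripper opens to 85 mm and grips with 20 to 120 N. Pads are 22 mm wide; open, the fingers measure 114 mm over their backs; the gripper's body (76 mm by 85 mm) begins 54 mm behind the grasp point. The pads swing forward as they close: fully open they stand 13 mm farther back than shut.
Start: joints at [1.165, 0.311, 0.014, 1.512, -0.004, 1.319, -0.027], TCP at [0.196, -0.514, 0.231] pointing down, gripper open.
Joint ranges: [-2.7, 2.7], [-0.3, 1.91], [-1.27, 1.3], [0.12, 2.57], [-1.44, 4.58], [0.2, 2.03], [-3.05, 3.05]. Speed limits (rad/s): [2.79, 2.79, 3.14, 3.14, 3.14, 3.14, 3.14].

### API

Orientations are given as a 3x3 rotation matrix whose columns are the frame's x, y, z axes.
In Python, from workcell import status, vision, job gives the robot as it stands.
- The arm moves only by the tool step_arm, never from a script. Its argument "increments" is a list of rows, each an object of numbers: "rx", "ry", "rz": the turn, a rotation vector about the tool's x, y, z in degrees; "tx", "ty", "tz": the shift along the tool's x, y, z in m; "jaw": the opening, from 0 (shut) to 1 (fully open). A call has 1 to 8 rows; each row is the pose to reach, as a shift and turn from the pose commanded when the call began, along the tool's axes at that moment; what a row does not reach only later rows make up. A row lasts 1/10 s, in which the tool goes at most 50 mm and 8.59 degrees, less where a joint would pass 70% of its speed; a pose out of reach is approached as far as the arm can. A call with a gripper value outside its range is refused whole. The fingers move at their own pace and stop on an object; "squeeze" is the grip in N (left out, the last holds). Time passes only in rows, so rows that repeat a pose let the fingers close. It gives the time, the measured TCP pose, the force and the opening at its end, in the units of the state.
- status.get_state(): the state, without advancing time (a new reading comes with each control period).
- vision.read_camera(name): name is "scene" or "top" or "wrist"; returns a dict with "color" (420x560x3 uint8, red, green, blue), "K" (3x3 intrinsics, pixels), "k1" (the pictures are not rectified: a ray, as slopes to the right and down, at radius r is drawn at 1 + k1 r^2 times it, then the intrinsics apply), "camera_from_world" (4x4, takes a point from world to camera coordinates). Camera axes: x right, y down, z forward; pixel columns grow to the right and rows downward; lengths in m; the calibration is good to about 2 mm. A picture is of the moment at which its call begins. There is no depth.
- job.finish_job(): hands the job in, once; it reports no verdict.
The state is a dict: "time": time; "joints": joint angles; "qd": joint speeds; "joint_efforts": joint torques, N m; "position": TCP position; "ee_rot": TCP orientation; "contact_force": force on the tool from outside, world axes, zero at the start; "ft_torque": the same for the moment, N m; "width": finger opening in m.
Only numpy, scipy, OpenCV 4.12 (cv2) and the standard library are available. Lean on these libraries where they do the work, as an engineer would, in place of code of your own. Each camera call takes 0.05 s, during which the arm holds its last target.

## Working session

There is one attempt and no reset: what is moved stays moved. The work goes in short steps, Python scripts to look and compute and a tool call to move; the robot and the scene stay as the last step left them, time stands still between calls to the robot, and variables do not carry over. Pictures are saved under pics/ and viewed, and the job is handed in when it is done.

Besides the shell and the picture viewer there is one more tool, called after "Call:" as name(argument=value, ...) on one line, values as JSON. step_arm: Moves the arm, as the interface text tells. Its arguments: {"type":"object","properties":{"increments":{"type":"array"},"squeeze":{"type":"number"}},"required":["increments"]}

```bash
ls; mkdir -p pics; cat > h.py <<'E'
import numpy as np, cv2, json
from workcell import status, vision, job
def grab(n,tag):
    d=vision.read_camera(n); cv2.imwrite(f'pics/{tag}.png',d['color'][:,:,::-1])
    np.savez(f'pics/{tag}.npz',**{k:np.array(v) for k,v in d.items()}); return d
def load(tag): return np.load(f'pics/{tag}.npz')
def proj(d,P):
    P=np.atleast_2d(P); T=d['camera_from_world']; c=P@T[:3,:3].T+T[:3,3]
    s=c[:,:2]/c[:,2:]; r2=(s**2).sum(1,keepdims=True); s=s*(1+float(d['k1'])*r2)
    K=d['K']; return np.c_[K[0,0]*s[:,0]+K[0,2],K[1,1]*s[:,1]+K[1,2]]
def ray(d,uv):
    uv=np.atleast_2d(np.array(uv,float)); K=d['K']; s=np.c_[(uv[:,0]-K[0,2])/K[0,0],(uv[:,1]-K[1,2])/K[1,1]]
    q=s.copy()
    for _ in range(30): q=s/(1+float(d['k1'])*(q**2).sum(1,keepdims=True))
    T=d['camera_from_world']; R=T[:3,:3]; o=-R.T@T[:3,3]
    return o,np.c_[q,np.ones(len(q))]@R
def onz(d,uv,z):
    o,v=ray(d,uv); return o+v*((z-o[2])/v[:,2:])
def st():
    s=status.get_state(); print('t',round(s['time'],2),'p',np.round(s['position'],4),'w',round(s['width'],4),'F',np.round(s['contact_force'],1)); print(np.round(s['ee_rot'],3).tolist()); print('q',np.round(s['joints'],3)); return s
E
python3 - <<'E'
from h import *
for n in('scene','top','wrist'):
    d=grab(n,n+'0'); print(n,d['K'].tolist(),d['k1'],np.round(d['camera_from_world'],3).tolist())
st()
E
```

```text
pics
scene [[428.8373668081184, 0.0, 282.66130470586194], [0.0, 428.8373668081184, 212.72862847160565], [0.0, 0.0, 1.0]] -0.04686029510923316 [[-0.049, 0.999, 0.009, 0.015], [0.765, 0.043, -0.642, -0.389], [-0.642, -0.025, -0.766, 1.325], [0.0, 0.0, 0.0, 1.0]]
top [[460.0615645865802, 0.0, 281.40465470208363], [0.0, 460.0615645865802, 209.18045268467492], [0.0, 0.0, 1.0]] -0.06842285537546584 [[0.007, -1.0, 0.007, 0.0], [-0.995, -0.008, -0.104, 0.56], [0.104, -0.006, -0.995, 1.088], [0.0, 0.0, 0.0, 1.0]]
wrist [[312.2070027506909, 0.0, 278.3495142181929], [0.0, 312.2070027506909, 213.7746984471697], [0.0, 0.0, 1.0]] -0.023727692289311528 [[0.357, -0.934, -0.003, -0.549], [-0.898, -0.344, 0.274, -0.036], [-0.257, -0.095, -0.962, 0.379], [0.0, 0.0, 0.0, 1.0]]
t 0.15 p [ 0.1956 -0.5135  0.2305] w 0.0854 F [0.6 0.4 0.8]
[[0.934, 0.356, -0.001], [0.356, -0.934, 0.002], [-0.0, -0.002, -1.0]]
q [ 1.165  0.312  0.014  1.513 -0.004  1.319 -0.027]
```

View pics/scene0.png

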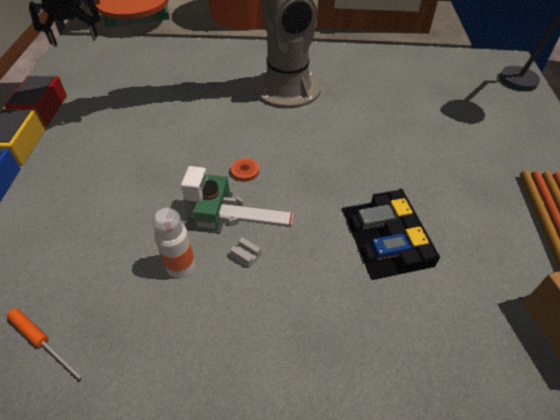

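View pics/top0.png

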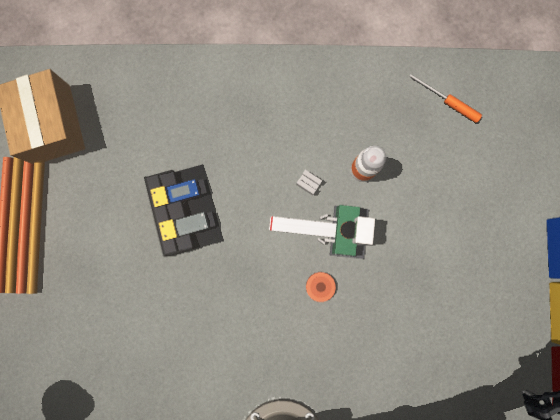

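View pics/wrist0.png

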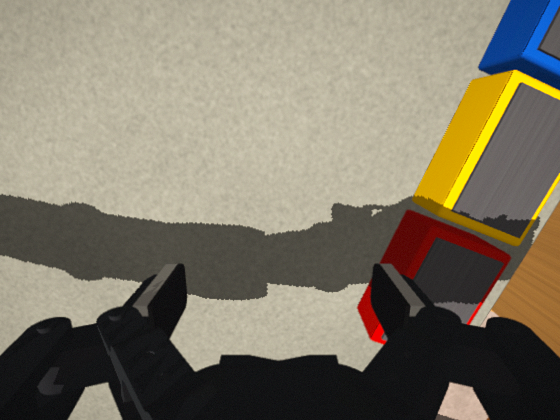

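```bash
python3 - <<'E'
import cv2
i=cv2.imread('pics/top0.png')
cv2.imwrite('pics/c1.png',cv2.resize(i[155:265,135:235],None,fx=6,fy=5.4,interpolation=cv2.INTER_CUBIC)[:600])
cv2.imwrite('pics/c2.png',cv2.resize(i[190:270,260:390],None,fx=6,fy=6,interpolation=cv2.INTER_CUBIC))
E
```

```text
(no output)
```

View pics/c1.png

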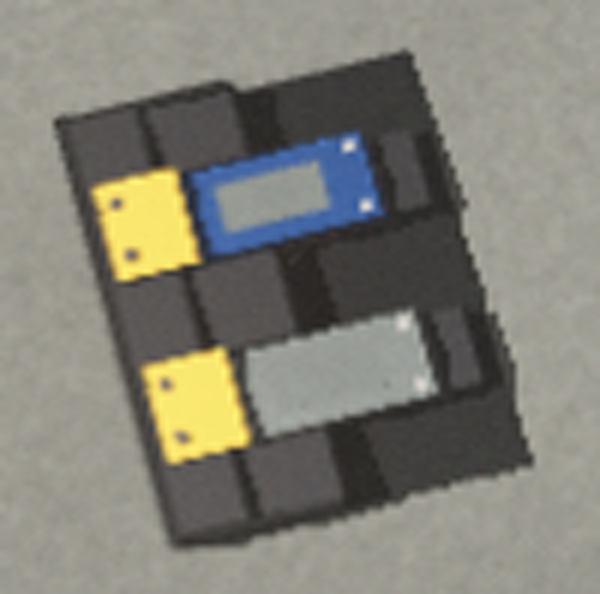

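View pics/c2.png

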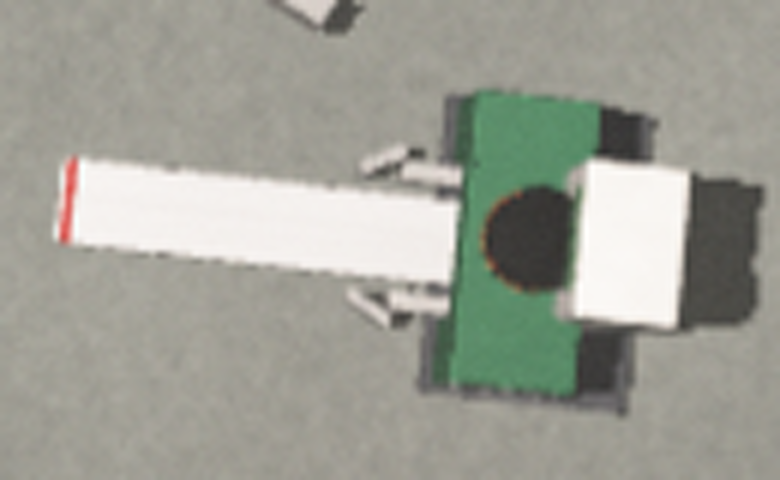

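```bash
cat > fit.py <<'E'
from h import *
from scipy.optimize import least_squares
def pose(p,P):
    c,s=np.cos(p[2]),np.sin(p[2]); P=np.array(P)/1000.
    return np.c_[p[0]+c*P[:,0]-s*P[:,1],p[1]+s*P[:,0]+c*P[:,1],P[:,2]]
def fit(obs,p0):
    # obs list of (d,uv,P)
    f=lambda p: np.concatenate([(proj(d,pose(p,P))-uv).ravel() for d,uv,P in obs])
    r=least_squares(f,p0,loss='soft_l1'); return r.x,f(r.x).reshape(-1,2)
E
python3 - <<'E'
from fit import *
d=load('top0')
uv=np.array([(360,132),(385,212),(418,310),(440,393),(180,167),(200,263),(228,345),(250,443),(57,120),(172,545)],float)
uv=(uv+.5)/[6,5.4]-.5+[135,155]
P=[(62,-42,34),(22,-42,34),(-22,-42,34),(-62,-42,34),(64,34,44),(20,34,44),(-20,34,44),(-64,34,44),(100,78,34),(-100,78,34)]
x,r=fit([(d,uv,P)],[.5,.2,0]);print(x,np.degrees(x[2]));print(np.round(r,1).tolist())
uv=np.array([(60,157),(52,243),(478,90),(450,385),(602,100),(577,395)],float);uv=(uv+.5)/6-.5+[260,190]
P=[(17,160,10),(-17,160,10),(58,0,62),(-58,0,62),(58,-50,62),(-58,-50,62)]
y,r=fit([(d,uv,P)],[.5,-.1,0]);print(y,np.degrees(y[2]));print(np.round(r,1).tolist())
e=load('scene0')
i=cv2.imread('pics/scene0.png');
S=5
def draw(i,x0,y0,w,h,d,pls,out):
    c=cv2.resize(i[y0:y0+h,x0:x0+w],None,fx=S,fy=S,interpolation=cv2.INTER_CUBIC)
    for L,col in pls:
        q=((proj(d,L)-[x0,y0]+.5)*S-.5).round().astype(int)
        for k in q: cv2.circle(c,tuple(map(int,k)),3,col,1)
    cv2.imwrite(out,c)
C=[(x_*1.,y_*1.,z_*1.) for x_,y_,z_ in [(62,-42,34),(22,-42,34),(-22,-42,34),(-62,-42,34),(64,34,44),(20,34,44),(-20,34,44),(-64,34,44),(100,78,34),(-100,78,34),(100,-66,0),(100,78,0),(-100,-66,0)]]
draw(i,335,180,110,105,e,[(pose(x,C),(0,0,255))],'pics/c3.png')
G=P+[(58,0,0),(-58,0,0),(17,0,10),(-17,0,10)]
draw(i,180,160,120,75,e,[(pose(y,G),(0,0,255))],'pics/c4.png')
E
```

```text
[0.56173773 0.2387218  0.27519772] 15.767667970727661
[[0.6, -0.4], [0.4, 0.5], [-0.6, -0.3], [-0.2, 0.3], [-0.7, -0.1], [0.3, -0.5], [-0.4, 0.3], [0.3, -0.1], [-0.0, -0.1], [0.2, 0.5]]
[ 0.5116087  -0.12576917 -0.09872122] -5.656309176610512
[[0.6, 0.5], [0.4, -0.1], [-0.3, -0.3], [-0.3, -0.5], [-0.0, 0.3], [-0.2, 0.1]]
```

View pics/c3.png

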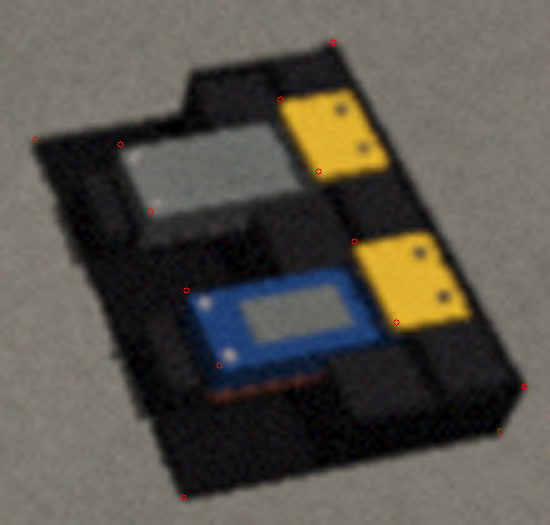

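View pics/c4.png

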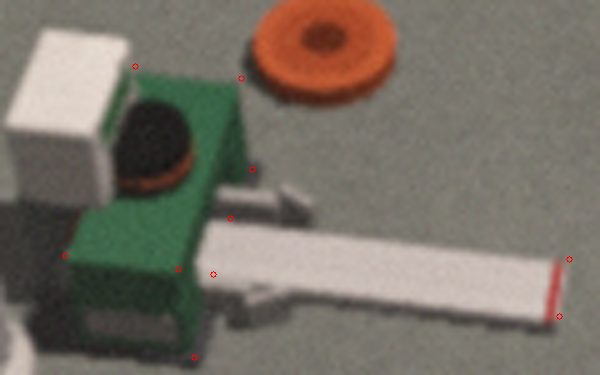

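```bash
cat > plan.py <<'E'
from fit import *
from scipy.spatial.transform import Rotation as R
CASE=np.array([0.5617,0.2387,0.2752]); STAND=np.array([0.5116,-0.1258,-0.0987])
def frame(f):
    return R.from_euler('z',f[2]).as_matrix(), np.array([f[0],f[1],0])
def tool(f,phi,g,back=0.019,yawx=0):
    "tool with y=f.x, pointing down at phi=0; grasp point g (m, frame f); phi deg about f.x. returns TCP pos,R in world"
    Rf,o=frame(f)
    R0=np.array([[0,1,0],[1,0,0],[0,0,-1.]]).T  # cols: x=+y, y=+x, z=-z
    Rl=R.from_euler('x',phi,degrees=True).as_matrix()@R0
    Rw=Rf@Rl
    return Rf@np.array(g)+o+Rw[:,2]*back, Rw
def inc(p1,R1,p0=None,R0=None):
    if p0 is None:
        s=status.get_state(); p0=np.array(s['position']); R0=np.array(s['ee_rot'])
    t=R0.T@(np.array(p1)-p0); r=np.degrees(R.from_matrix(R0.T@R1).as_rotvec())
    n=max(np.linalg.norm(t)/.05,np.linalg.norm(r)/8.59)
    print('t',np.round(t,4),'r',np.round(r,2),'rows>=',round(n,2)); return t,r
E
python3 - <<'E'
from plan import *
st()
p,Rw=tool(CASE,0,[.042,-.03,.20]); print(p); inc(p,Rw)
E
```

```text
t 0.15 p [ 0.1956 -0.5135  0.2305] w 0.0854 F [0.6 0.4 0.8]
[[0.934, 0.356, -0.001], [0.356, -0.934, 0.002], [-0.0, -0.002, -1.0]]
q [ 1.165  0.312  0.014  1.513 -0.004  1.319 -0.027]
[0.61027176 0.22124193 0.181     ]
t [ 0.6491 -0.5389  0.0504] r [-9.000e-02 -7.000e-02 -8.491e+01] rows>= 16.9
```

Call:
step_arm(increments=[{"tx": 0.037, "ty": -0.031, "rz": -5}, {"tx": 0.075, "ty": -0.062, "rz": -10}, {"tx": 0.112, "ty": -0.093, "rz": -15}, {"tx": 0.15, "ty": -0.125, "rz": -20}, {"tx": 0.187, "ty": -0.155, "rz": -25}, {"tx": 0.225, "ty": -0.187, "rz": -30}, {"tx": 0.262, "ty": -0.218, "rz": -35}, {"tx": 0.3, "ty": -0.25, "rz": -40}])

```text
schema error: expected keys rx, ry, rz, tx, ty, tz, jaw
```

```bash
python3 - <<'E'
from plan import *
st()
p,Rw=tool(CASE,0,[.042,-.03,.20]); print(p); inc(p,Rw)
E
```

```text
t 0.15 p [ 0.1956 -0.5135  0.2305] w 0.0854 F [0.6 0.4 0.8]
[[0.934, 0.356, -0.001], [0.356, -0.934, 0.002], [-0.0, -0.002, -1.0]]
q [ 1.165  0.312  0.014  1.513 -0.004  1.319 -0.027]
[0.61027176 0.22124193 0.181     ]
t [ 0.6491 -0.5389  0.0504] r [-9.000e-02 -7.000e-02 -8.491e+01] rows>= 16.9
```

All keys are needed.

Call:
step_arm(increments=[{"rx": 0, "ry": 0, "rz": -5, "tx": 0.037, "ty": -0.031, "tz": 0, "jaw": 0.75}, {"rx": 0, "ry": 0, "rz": -10, "tx": 0.075, "ty": -0.062, "tz": 0, "jaw": 0.75}, {"rx": 0, "ry": 0, "rz": -15, "tx": 0.112, "ty": -0.093, "tz": 0, "jaw": 0.75}, {"rx": 0, "ry": 0, "rz": -20, "tx": 0.15, "ty": -0.125, "tz": 0, "jaw": 0.75}, {"rx": 0, "ry": 0, "rz": -25, "tx": 0.187, "ty": -0.155, "tz": 0, "jaw": 0.75}, {"rx": 0, "ry": 0, "rz": -30, "tx": 0.225, "ty": -0.187, "tz": 0, "jaw": 0.75}, {"rx": 0, "ry": 0, "rz": -35, "tx": 0.262, "ty": -0.218, "tz": 0, "jaw": 0.75}, {"rx": 0, "ry": 0, "rz": -40, "tx": 0.3, "ty": -0.25, "tz": 0, "jaw": 0.75}], squeeze=60)

```text
time: 0.95
position: [0.3874, -0.172, 0.2312]
ee_rot: [[0.485, 0.875, 0.0], [0.875, -0.485, -0.001], [-0.001, 0.0, -1.0]]
contact_force: [1.6, -0.5, 0.5]
width: 0.0642
```

```bash
python3 - <<'E'
from plan import *
st()
p,Rw=tool(CASE,0,[.042,-.03,.20]); print(p); inc(p,Rw)
E
```

```text
t 0.95 p [ 0.3874 -0.172   0.2312] w 0.0642 F [ 1.6 -0.5  0.5]
[[0.485, 0.875, 0.0], [0.875, -0.485, -0.001], [-0.001, 0.0, -1.0]]
q [ 0.729  0.068 -0.37   1.813  0.026  1.265 -0.155]
[0.61027176 0.22124193 0.181     ]
t [0.452  0.0044 0.05  ] r [ 1.000e-02  4.000e-02 -4.475e+01] rows>= 9.09
```

Call:
step_arm(increments=[{"rx": 0, "ry": 0, "rz": -6, "tx": 0.045, "ty": 0, "tz": 0, "jaw": 0.75}, {"rx": 0, "ry": 0, "rz": -12, "tx": 0.09, "ty": 0, "tz": 0, "jaw": 0.75}, {"rx": 0, "ry": 0, "rz": -18, "tx": 0.135, "ty": 0, "tz": 0, "jaw": 0.75}, {"rx": 0, "ry": 0, "rz": -24, "tx": 0.18, "ty": 0, "tz": 0, "jaw": 0.75}, {"rx": 0, "ry": 0, "rz": -30, "tx": 0.225, "ty": 0, "tz": 0, "jaw": 0.75}, {"rx": 0, "ry": 0, "rz": -35, "tx": 0.27, "ty": 0, "tz": 0, "jaw": 0.75}, {"rx": 0, "ry": 0, "rz": -40, "tx": 0.315, "ty": 0, "tz": 0, "jaw": 0.75}, {"rx": 0, "ry": 0, "rz": -44.7, "tx": 0.34, "ty": 0, "tz": 0, "jaw": 0.75}])

```text
time: 1.75
position: [0.5531, 0.1278, 0.2308]
ee_rot: [[-0.275, 0.961, -0.001], [0.961, 0.275, 0.003], [0.003, 0.0, -1.0]]
contact_force: [-0.2, -0.3, 0.4]
width: 0.0642
```

```bash
python3 - <<'E'
from plan import *
st()
p,Rw=tool(CASE,0,[.042,-.03,.20]); print(p); inc(p,Rw)
grab('wrist','w1');grab('top','t1')
E
```

```text
t 1.75 p [0.5531 0.1278 0.2308] w 0.0642 F [-0.2 -0.3  0.4]
[[-0.275, 0.961, -0.001], [0.961, 0.275, 0.003], [0.003, 0.0, -1.0]]
q [ 0.213  0.424 -0.671  1.443  0.261  1.365 -0.188]
[0.61027176 0.22124193 0.181     ]
t [0.074  0.0807 0.0501] r [ 0.02 -0.17  0.22] rows>= 2.41
```

View pics/w1.png

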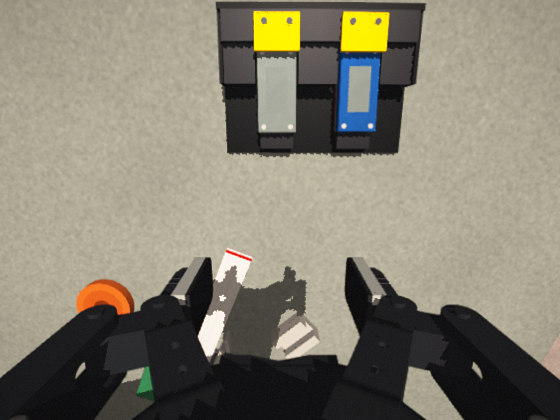

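```bash
python3 - <<'E'
import cv2
i=cv2.imread('pics/w1.png')
cv2.imwrite('pics/c5.png',cv2.resize(i[0:160,210:435],None,fx=3.5,fy=3.5,interpolation=cv2.INTER_CUBIC))
E
```

```text
(no output)
```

View pics/c5.png

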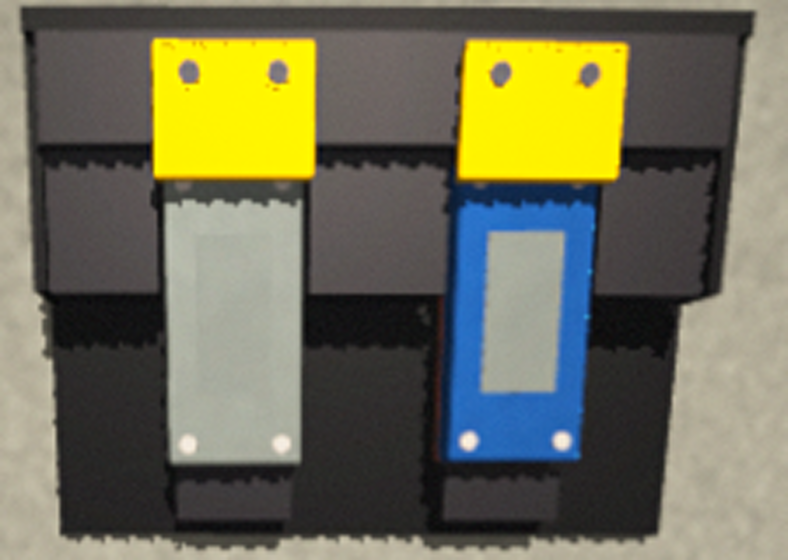

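```bash
python3 - <<'E'
from plan import *
w=load('w1')
uv=np.array([(458,176),(618,177),(153,176),(315,175),(442,458),(580,459),(170,462),(300,463),(308,294),(443,294)],float);uv=(uv+.5)/3.5-.5+[210,0]
P=[(20,34,44),(64,34,44),(-64,34,44),(-20,34,44),(22,-42,34),(62,-42,34),(-62,-42,34),(-22,-42,34),(-20,6,30),(20,6,30)]
x,r=fit([(w,uv,P)],CASE);print(x,np.round(r,1).tolist())
# probe alone relative
print(onz(w,uv[4:6],.034))
Rf,o=frame(x); print(((onz(w,uv[4:8],.034)-o)@Rf*1000).round(1))
E
```

```text
[0.5624348  0.24074435 0.28343116] [[0.1, 0.1], [0.0, -0.1], [-0.2, 0.3], [-0.7, 0.4], [1.4, 0.8], [-0.1, 0.5], [-0.8, -0.2], [0.1, -0.6], [0.1, -0.6], [0.5, -0.6]]
[[0.59364326 0.20693257 0.034     ]
 [0.63366447 0.21828184 0.034     ]]
[[ 20.5 -41.2  34. ]
 [ 62.1 -41.5  34. ]
 [-61.2 -42.2  34. ]
 [-22.1 -42.6  34. ]]
```

```bash
sed -i 's/^CASE=.*; STAND/CASE=np.array([0.5623,0.2403,0.282]); STAND/' plan.py; python3 - <<'E'
from plan import *
p,Rw=tool(CASE,40,[.0415,-.022,.028],back=.019-.08); print(p); inc(p,Rw)
E
```

```text
[0.61919414 0.19305621 0.07472871]
t [0.0429 0.0816 0.156 ] r [ 0.06 39.74 -0.14] rows>= 4.63
```

Call:
step_arm(increments=[{"rx": 0, "ry": 7, "rz": 0, "tx": -0.01, "ty": 0.03, "tz": 0.02, "jaw": 0.72}, {"rx": 0, "ry": 14, "rz": 0, "tx": 0, "ty": 0.055, "tz": 0.05, "jaw": 0.72}, {"rx": 0, "ry": 21, "rz": 0, "tx": 0.01, "ty": 0.07, "tz": 0.08, "jaw": 0.72}, {"rx": 0, "ry": 28, "rz": 0, "tx": 0.02, "ty": 0.0816, "tz": 0.11, "jaw": 0.72}, {"rx": 0, "ry": 34, "rz": 0, "tx": 0.035, "ty": 0.0816, "tz": 0.13, "jaw": 0.72}, {"rx": 0, "ry": 39.7, "rz": 0, "tx": 0.043, "ty": 0.0816, "tz": 0.156, "jaw": 0.72}, {"rx": 0, "ry": 39.7, "rz": 0, "tx": 0.043, "ty": 0.0816, "tz": 0.156, "jaw": 0.72}, {"rx": 0, "ry": 39.7, "rz": 0, "tx": 0.043, "ty": 0.0816, "tz": 0.156, "jaw": 0.72}])

```text
time: 2.65
position: [0.6195, 0.1851, 0.0744]
ee_rot: [[-0.203, 0.964, -0.172], [0.743, 0.266, 0.615], [0.638, -0.003, -0.77]]
contact_force: [0.6, 0.6, 1.2]
width: 0.0618
```

```bash
python3 - <<'E'
from plan import *
st()
p,Rw=tool(CASE,40,[.0415,-.022,.028]); print(p); inc(p,Rw)
grab('wrist','w2');grab('scene','s2')
E
```

```text
t 2.65 p [0.6195 0.1851 0.0744] w 0.0618 F [0.6 0.6 1.2]
[[-0.203, 0.964, -0.172], [0.743, 0.266, 0.615], [0.638, -0.003, -0.77]]
q [ 0.471  0.934 -0.795  1.347 -0.077  1.164  0.188]
[0.60488429 0.24244805 0.01344516]
t [0.0067 0.0014 0.0847] r [ 0.34  0.34 -0.69] rows>= 1.7
```

View pics/w2.png

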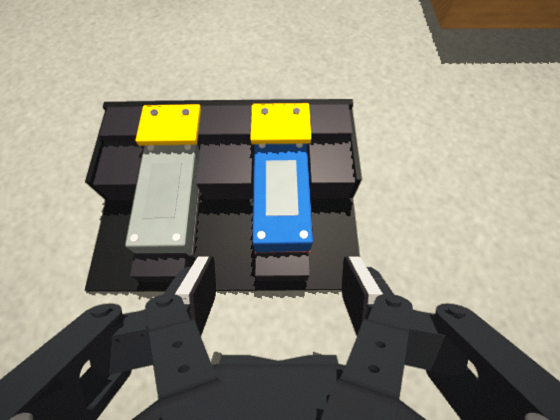

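View pics/s2.png

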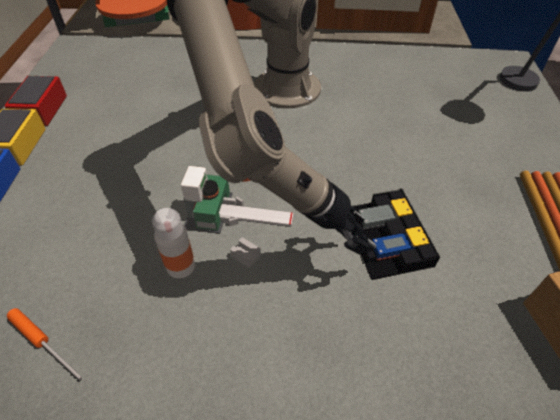

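```bash
python3 - <<'E'
from plan import *
i=cv2.imread('pics/w2.png')
cv2.imwrite('pics/c6.png',cv2.resize(i[90:290,80:370],None,fx=2.7,fy=2.7,interpolation=cv2.INTER_CUBIC))
w=load('w2')
Rf,o=frame(CASE)
print(((onz(w,[(253,242),(312,242),(254,149),(310,149)],.034)-o)@Rf*1000).round(1))
print(((onz(w,[(127,245),(190,246)],.034)-o)@Rf*1000).round(1))
print(((onz(w,[(251,141),(311,141),(138,142),(199,142)],.044)-o)@Rf*1000).round(1))
s=st(); print((np.array(s['position'])-o)@Rf*1000)
E
```

```text
[[ 23.6 -41.1  34. ]
 [ 62.  -41.6  34. ]
 [ 22.7  32.1  34. ]
 [ 64.6  31.4  34. ]]
[[-59.  -42.2  34. ]
 [-17.4 -43.3  34. ]]
[[ 21.3  31.9  44. ]
 [ 64.4  31.2  44. ]
 [-60.5  32.5  44. ]
 [-16.1  31.6  44. ]]
t 2.75 p [0.621  0.1879 0.0789] w 0.0612 F [0.2 0.2 0.5]
[[-0.21, 0.963, -0.168], [0.741, 0.269, 0.615], [0.638, 0.005, -0.77]]
q [ 0.468  0.929 -0.799  1.345 -0.078  1.163  0.189]
[ 41.80023758 -66.66993614  78.94810466]
```

View pics/c6.png

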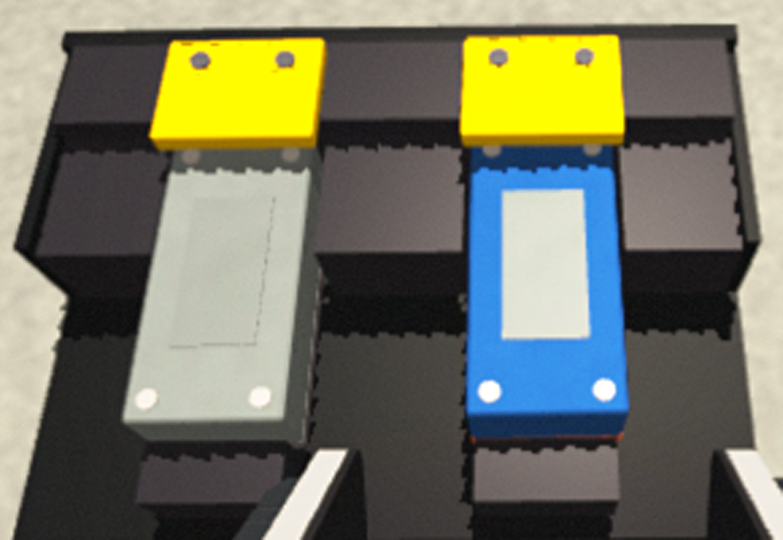

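```bash
python3 - <<'E'
from plan import *
p,Rw=tool(CASE,40,[.042,-.022,.028]); print(p); inc(p,Rw)
E
```

```text
[0.60536454 0.24258719 0.01344516]
t [ 0.0021 -0.0007  0.0867] r [ 0.58  0.39 -0.25] rows>= 1.74
```

Call:
step_arm(increments=[{"rx": 0, "ry": 0, "rz": 0, "tx": 0, "ty": 0, "tz": 0.025, "jaw": 0.72}, {"rx": 0.3, "ry": 0.2, "rz": 0, "tx": 0.002, "ty": 0, "tz": 0.045, "jaw": 0.72}, {"rx": 0.5, "ry": 0.3, "rz": -0.2, "tx": 0.002, "ty": 0, "tz": 0.06, "jaw": 0.72}, {"rx": 0.5, "ry": 0.3, "rz": -0.2, "tx": 0.002, "ty": 0, "tz": 0.07, "jaw": 0.72}, {"rx": 0.5, "ry": 0.3, "rz": -0.2, "tx": 0.002, "ty": 0, "tz": 0.07, "jaw": 0.72}])

```text
time: 3.25
position: [0.6065, 0.2327, 0.0232]
ee_rot: [[-0.211, 0.96, -0.182], [0.737, 0.279, 0.616], [0.642, -0.004, -0.766]]
contact_force: [-1.9, 0.6, -0.9]
width: 0.061
```

```bash
python3 - <<'E'
from plan import *
st()
p,Rw=tool(CASE,40,[.042,-.022,.028]); print(p); inc(p,Rw)
grab('wrist','w3')
st();inc(p,Rw)
E
```

```text
t 3.25 p [0.6065 0.2327 0.0232] w 0.061 F [-1.9  0.6 -0.9]
[[-0.211, 0.96, -0.182], [0.737, 0.279, 0.616], [0.642, -0.004, -0.766]]
q [ 0.409  0.989 -0.785  1.405 -0.066  1.041  0.183]
[0.60536454 0.24258719 0.01344516]
t [0.0013 0.0017 0.0138] r [-0.2   0.03 -0.13] rows>= 0.28
t 3.3 p [0.6075 0.2317 0.0235] w 0.0613 F [-0.9 -0.3  0.3]
[[-0.21, 0.961, -0.181], [0.737, 0.277, 0.616], [0.642, -0.003, -0.767]]
q [ 0.41   0.989 -0.784  1.404 -0.066  1.041  0.184]
t [0.002  0.001  0.0148] r [-0.11  0.04 -0.18] rows>= 0.3
```

View pics/w3.png

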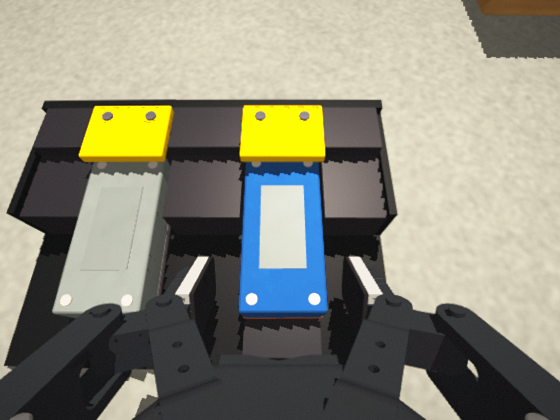

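Call:
step_arm(increments=[{"rx": 0, "ry": 0, "rz": 0, "tx": 0.001, "ty": 0.001, "tz": 0.008, "jaw": 0.72}, {"rx": 0, "ry": 0, "rz": 0, "tx": 0.001, "ty": 0.002, "tz": 0.013, "jaw": 0.72}, {"rx": 0, "ry": 0, "rz": 0, "tx": 0.001, "ty": 0.002, "tz": 0.013, "jaw": 0.72}, {"rx": 0, "ry": 0, "rz": 0, "tx": 0.001, "ty": 0.002, "tz": 0.013, "jaw": 0.2}, {"rx": 0, "ry": 0, "rz": 0, "tx": 0.001, "ty": 0.002, "tz": 0.013, "jaw": 0.2}, {"rx": 0, "ry": 0, "rz": 0, "tx": 0.001, "ty": 0.002, "tz": 0.013, "jaw": 0.2}, {"rx": 0, "ry": 0, "rz": 0, "tx": 0.001, "ty": 0.002, "tz": 0.013, "jaw": 0.2}], squeeze=70)

```text
time: 4.0
position: [0.6073, 0.24, 0.0136]
ee_rot: [[-0.209, 0.961, -0.18], [0.737, 0.275, 0.617], [0.642, -0.004, -0.766]]
contact_force: [0.0, -0.8, 0.9]
width: 0.0389
```

```bash
python3 - <<'E'
from plan import *
st()
p,Rw=tool(CASE,40,[.042,-.022,.028]); print(p); inc(p,Rw)
grab('wrist','w4')
st()
E
```

```text
t 4.0 p [0.6073 0.24   0.0136] w 0.0389 F [ 0.  -0.8  0.9]
[[-0.209, 0.961, -0.18], [0.737, 0.275, 0.617], [0.642, -0.004, -0.766]]
q [ 0.397  1.002 -0.781  1.407 -0.063  1.019  0.18 ]
[0.60536454 0.24258719 0.01344516]
t [ 0.0022 -0.0012  0.0021] r [-0.06  0.02 -0.28] rows>= 0.06
t 4.05 p [0.6073 0.24   0.0136] w 0.0389 F [ 0.3 -1.9  2.9]
[[-0.209, 0.961, -0.18], [0.737, 0.275, 0.617], [0.642, -0.004, -0.766]]
q [ 0.397  1.002 -0.781  1.407 -0.063  1.019  0.18 ]
```

View pics/w4.png

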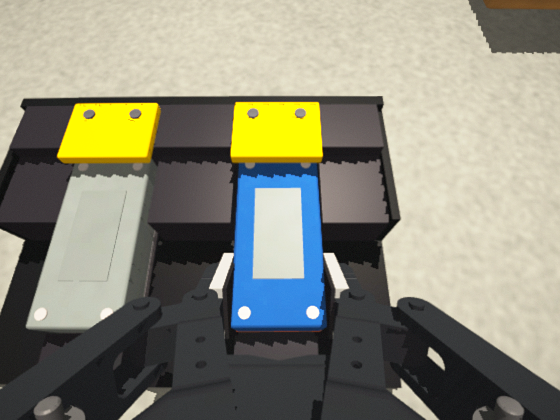

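```bash
cat >> plan.py <<'E'
def rows(wps,p0=None,R0=None,h0=(.042,.042,.010)):
    "wps (theta,hy,hz mm) -> increments from current tool pose in CASE frame"
    s=status.get_state()
    if p0 is None: p0=np.array(s['position']); R0=np.array(s['ee_rot'])
    Rf,o=frame(CASE); H0=Rf@np.array(h0)+o
    for th,hy,hz in wps:
        Q=Rf@R.from_euler('x',-th,degrees=True).as_matrix()@Rf.T
        H=Rf@(np.array([h0[0],hy/1000,hz/1000]))+o
        p1=Q@(p0-H0)+H; R1=Q@R0
        t=R0.T@(p1-p0); r=np.degrees(R.from_matrix(R0.T@R1).as_rotvec())
        print(f'"rx": {r[0]:.1f}, "ry": {r[1]:.1f}, "rz": {r[2]:.1f}, "tx": {t[0]:.4f}, "ty": {t[1]:.4f}, "tz": {t[2]:.4f}')
E
python3 - <<'E'
from plan import *
rows([(4,41.5,10.3),(8,40.3,10.5),(14,36.5,11),(20,33,11),(26,30,11)])
E
```

```text
"rx": -0.0, "ry": -4.0, "rz": 0.0, "tx": 0.0026, "ty": -0.0000, "tz": -0.0032
"rx": -0.0, "ry": -8.0, "rz": 0.0, "tx": 0.0047, "ty": -0.0000, "tz": -0.0066
"rx": -0.1, "ry": -14.0, "rz": 0.0, "tx": 0.0068, "ty": -0.0000, "tz": -0.0128
"rx": -0.1, "ry": -20.0, "rz": 0.0, "tx": 0.0091, "ty": -0.0001, "tz": -0.0178
"rx": -0.1, "ry": -26.0, "rz": 0.0, "tx": 0.0121, "ty": -0.0001, "tz": -0.0220
```

Call:
step_arm(increments=[{"rx": 0, "ry": -4, "rz": 0, "tx": 0.0026, "ty": 0, "tz": -0.0032, "jaw": 0.2}, {"rx": 0, "ry": -8, "rz": 0, "tx": 0.0047, "ty": 0, "tz": -0.0066, "jaw": 0.2}, {"rx": 0, "ry": -8, "rz": 0, "tx": 0.0047, "ty": 0, "tz": -0.0066, "jaw": 0.2}, {"rx": 0, "ry": -11, "rz": 0, "tx": 0.0057, "ty": 0, "tz": -0.0097, "jaw": 0.2}, {"rx": 0, "ry": -14, "rz": 0, "tx": 0.0068, "ty": 0, "tz": -0.0128, "jaw": 0.2}, {"rx": 0, "ry": -17, "rz": 0, "tx": 0.008, "ty": 0, "tz": -0.0153, "jaw": 0.2}, {"rx": 0, "ry": -20, "rz": 0, "tx": 0.0091, "ty": 0, "tz": -0.0178, "jaw": 0.2}, {"rx": 0, "ry": -20, "rz": 0, "tx": 0.0091, "ty": 0, "tz": -0.0178, "jaw": 0.2}])

```text
time: 4.85
position: [0.607, 0.2376, 0.033]
ee_rot: [[-0.262, 0.96, -0.1], [0.903, 0.28, 0.326], [0.341, -0.004, -0.94]]
contact_force: [0.2, 0.3, -3.0]
width: 0.0389
```

```bash
python3 - <<'E'
from plan import *
st()
grab('wrist','w5');grab('scene','s5')
i=cv2.imread('pics/s5.png');cv2.imwrite('pics/c7.png',cv2.resize(i[150:290,300:460],None,fx=4,fy=4,interpolation=cv2.INTER_CUBIC))
E
```

```text
t 4.85 p [0.607  0.2376 0.033 ] w 0.0389 F [ 0.2  0.3 -3. ]
[[-0.262, 0.96, -0.1], [0.903, 0.28, 0.326], [0.341, -0.004, -0.94]]
q [ 0.171  0.8   -0.627  1.439  0.101  1.01  -0.067]
```

View pics/w5.png

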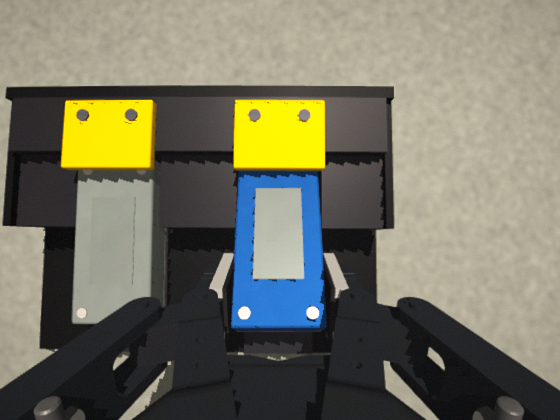

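View pics/c7.png

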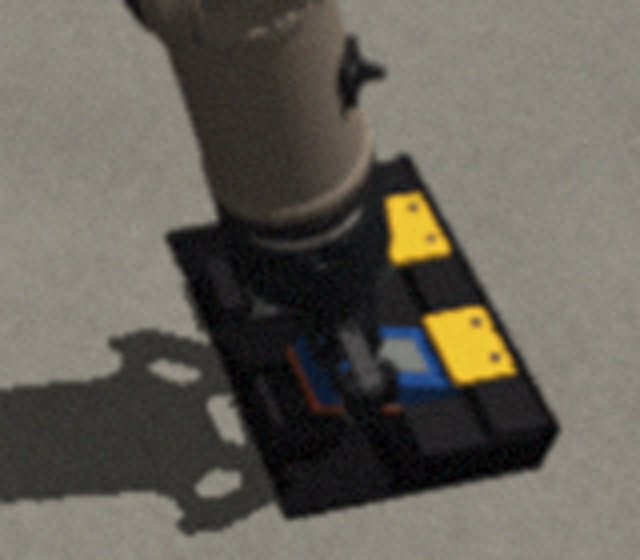

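```bash
python3 - <<'E'
from plan import *
rows([(6,30,11),(8,26,13),(8,20,15),(8,15,22),(10,10,40)],h0=(.042,.033,.011))
E
```

```text
"rx": -0.0, "ry": -6.0, "rz": 0.0, "tx": 0.0012, "ty": -0.0000, "tz": -0.0050
"rx": -0.0, "ry": -8.0, "rz": 0.0, "tx": -0.0004, "ty": -0.0000, "tz": -0.0094
"rx": -0.0, "ry": -8.0, "rz": 0.0, "tx": -0.0054, "ty": -0.0001, "tz": -0.0134
"rx": -0.0, "ry": -8.0, "rz": 0.0, "tx": -0.0077, "ty": -0.0001, "tz": -0.0217
"rx": -0.0, "ry": -10.0, "rz": 0.1, "tx": -0.0047, "ty": -0.0002, "tz": -0.0414
```

Call:
step_arm(increments=[{"rx": 0, "ry": -3, "rz": 0, "tx": 0.0006, "ty": 0, "tz": -0.0025, "jaw": 0.2}, {"rx": 0, "ry": -6, "rz": 0, "tx": 0.0012, "ty": 0, "tz": -0.005, "jaw": 0.2}, {"rx": 0, "ry": -6, "rz": 0, "tx": 0.0012, "ty": 0, "tz": -0.005, "jaw": 0.2}, {"rx": 0, "ry": -8, "rz": 0, "tx": -0.0004, "ty": 0, "tz": -0.0094, "jaw": 0.2}, {"rx": 0, "ry": -8, "rz": 0, "tx": -0.0054, "ty": 0, "tz": -0.0134, "jaw": 0.2}, {"rx": 0, "ry": -8, "rz": 0, "tx": -0.0077, "ty": 0, "tz": -0.0217, "jaw": 0.2}, {"rx": 0, "ry": -10, "rz": 0, "tx": -0.0047, "ty": 0, "tz": -0.0414, "jaw": 0.2}, {"rx": 0, "ry": -10, "rz": 0, "tx": -0.0047, "ty": 0, "tz": -0.0614, "jaw": 0.2}])

```text
time: 5.75
position: [0.6149, 0.2123, 0.0896]
ee_rot: [[-0.271, 0.961, -0.053], [0.946, 0.277, 0.167], [0.175, -0.005, -0.985]]
contact_force: [-0.1, 1.3, -3.0]
width: 0.0388
```

```bash
python3 - <<'E'
from plan import *
st()
grab('wrist','w6');grab('scene','s6')
i=cv2.imread('pics/s6.png');cv2.imwrite('pics/c8.png',cv2.resize(i[120:290,280:460],None,fx=3.5,fy=3.5,interpolation=cv2.INTER_CUBIC))
E
```

```text
t 5.75 p [0.6149 0.2123 0.0896] w 0.0388 F [-0.1  1.3 -3. ]
[[-0.271, 0.961, -0.053], [0.946, 0.277, 0.167], [0.175, -0.005, -0.985]]
q [ 0.078  0.693 -0.556  1.387  0.186  1.137 -0.165]
```

View pics/w6.png

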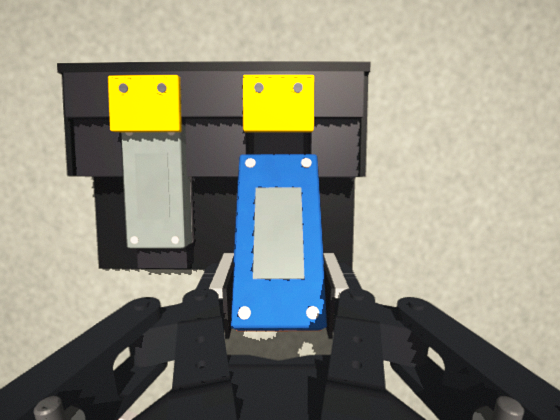

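View pics/c8.png

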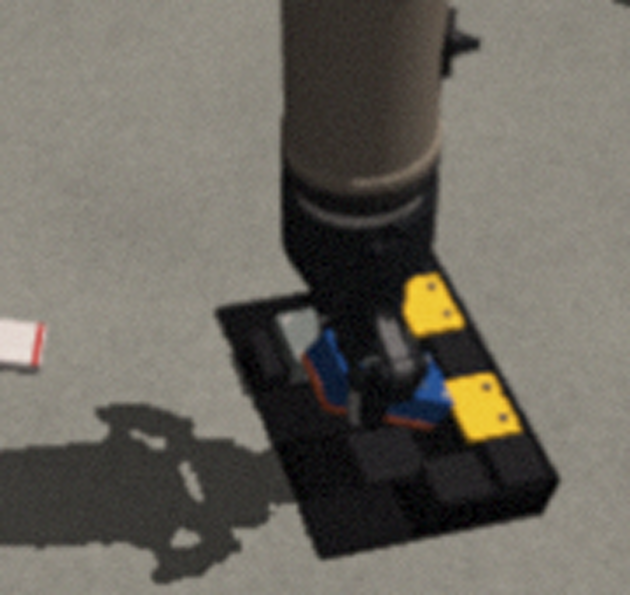

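```bash
cat >> plan.py <<'E'
def modfit(tag,p,Rt,uv,P,x0):
    d=load(tag)
    def W(x):
        Rm=R.from_euler('x',x[3]).as_matrix()@R.from_euler('z',x[4]).as_matrix() # in ref frame (y fwd= tool x, x= tool y)
        B=np.array([[0,1,0],[1,0,0],[0,0,-1.]]).T
        q=np.array(P)/1000@Rm.T+np.array(x[:3])
        return (q@B.T)@Rt.T+p
    f=lambda x:(proj(d,W(x))-uv).ravel()
    r=least_squares(f,x0); return r.x,f(r.x).reshape(-1,2)
E
python3 - <<'E'
from plan import *
s=st()
p0=np.array([.6073,.240,.0136]);R0=np.array([[-0.209, 0.961, -0.18], [0.737, 0.275, 0.617], [0.642, -0.004, -0.766]])
Rf,o=frame(CASE)
c=R0.T@(Rf@np.array([.042,.0003,.022])+o-p0); print('centre in tool (design)',c)
uv=np.array([(239.5,154),(317.5,154.5),(232.5,327),(323.5,328.5)])
P=[(-20,42,12),(20,42,12),(-20,-42,12),(20,-42,12)]
x,r=modfit('w6',np.array(s['position']),np.array(s['ee_rot']),uv,P,[0,.0,.02,-.7,0]);print(np.round(x,4),np.degrees(x[3:]),r.round(1).tolist())
E
```

```text
t 5.85 p [0.6189 0.2107 0.0925] w 0.039 F [ 1.7  0.6 -2. ]
[[-0.269, 0.962, -0.044], [0.947, 0.273, 0.167], [0.173, 0.003, -0.985]]
q [ 0.079  0.69  -0.555  1.383  0.187  1.135 -0.165]
centre in tool (design) [ 0.01543123 -0.00121525  0.00199341]
[-0.003   0.0148 -0.0117 -0.5546  0.0035] [-31.7782215    0.20038611] [[0.2, 0.2], [0.1, -0.2], [-0.2, 0.5], [-0.2, -0.5]]
```

```bash
python3 - <<'E'
from plan import *
import cv2
for n in('w4','w6'):
    i=cv2.imread(f'pics/{n}.png'); cv2.imwrite(f'pics/z{n}.png',cv2.resize(i[130:345,200:360],None,fx=2.7,fy=2.7,interpolation=cv2.INTER_CUBIC))
a=load('w4')['camera_from_world'];b=load('w6')['camera_from_world']
p0=np.array([.6073,.240,.0136]);R0=np.array([[-0.209, 0.961, -0.18], [0.737, 0.275, 0.617], [0.642, -0.004, -0.766]])
p1=np.array([.6149,.2123,.0896]);R1=np.array([[-0.271, 0.961, -0.053], [0.946, 0.277, 0.167], [0.175, -0.005, -0.985]])
for T,p,Rt in((a,p0,R0),(b,p1,R1)):
    cR=T[:3,:3]@Rt; ct=T[:3,:3]@p+T[:3,3]; print(np.round(cR,3).tolist(),ct.round(4))
E
```

```text
[[-0.001, 1.0, 0.002], [-0.962, 0.001, -0.272], [-0.271, -0.002, 0.962]] [-0.0004  0.0274  0.1555]
[[0.001, 1.0, 0.002], [-0.962, 0.001, -0.272], [-0.271, -0.002, 0.963]] [-0.0005  0.0276  0.1553]
```

View pics/zw4.png

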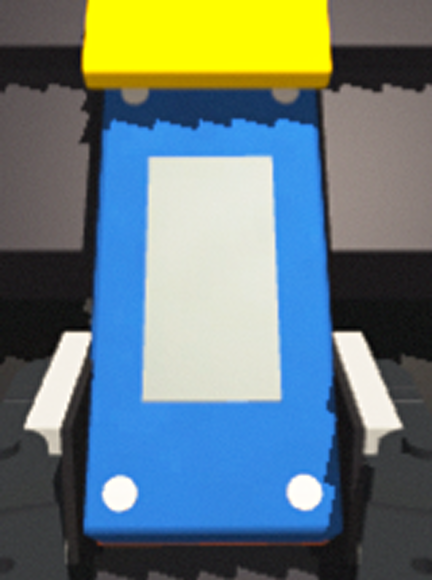

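View pics/zw6.png

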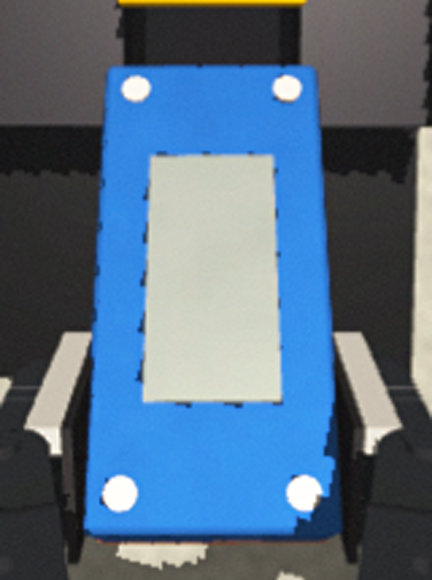

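```bash
python3 - <<'E'
from plan import *
p1=np.array([.6149,.2123,.0896]);R1=np.array([[-0.271, 0.961, -0.053], [0.946, 0.277, 0.167], [0.175, -0.005, -0.985]])
P=[(-20,42,12),(20,42,12),(-20,-42,12),(20,-42,12)]
uv=np.array([(107,67),(318,67),(84,530),(340,530)])/2.7+[200,130]
print(uv)
d=load('w6')
for ang in (-30,-35,-40,-43):
    def f(x):
        Rm=R.from_euler('x',ang,degrees=True).as_matrix()@R.from_euler('z',x[3]).as_matrix()
        B=np.array([[0,1,0],[1,0,0],[0,0,-1.]]).T
        q=np.array(P)/1000@Rm.T+x[:3]
        return (proj(d,(q@B.T)@R1.T+p1)-uv).ravel()
    r=least_squares(f,[0,.015,0,0]); print(ang,r.x.round(4),r.fun.round(1))
E
```

```text
[[239.62962963 154.81481481]
 [317.77777778 154.81481481]
 [231.11111111 326.2962963 ]
 [325.92592593 326.2962963 ]]
-30 [ 0.0006  0.0125 -0.0097  0.0009] [ 0.1 -0.8 -0.1 -0.8  2.7  0.7 -2.7  0.7]
-35 [ 0.0006  0.0132 -0.0075  0.0009] [ 0.4 -0.4 -0.5 -0.4  0.9  0.3 -0.9  0.4]
-40 [ 0.0006  0.0142 -0.0046  0.0009] [ 0.6  0.4 -0.6  0.3 -1.3 -0.3  1.3 -0.2]
-43 [ 0.0006  0.0149 -0.0025  0.001 ] [ 0.6  1.  -0.6  1.  -2.9 -0.8  2.9 -0.7]
```

```bash
cat >> plan.py <<'E'
CT=np.array([.0147,0,.0035])
def forcentre(f,phi,c,ct=CT):
    _,Rw=tool(f,phi,[0,0,0]); Rf,o=frame(f)
    return Rf@np.array(c)+o-Rw@ct, Rw
E
python3 - <<'E'
from plan import *
s=st()
p,Rw=forcentre(STAND,-50,[0,.205,.102]); print(p); inc(p,Rw)
E
```

```text
t 5.85 p [0.6189 0.2107 0.0925] w 0.039 F [ 1.7  0.6 -2. ]
[[-0.269, 0.962, -0.044], [0.947, 0.273, 0.167], [0.173, 0.003, -0.985]]
q [ 0.079  0.69  -0.555  1.383  0.187  1.135 -0.165]
[0.53113376 0.0714674  0.11551061]
t [-0.1043 -0.1224 -0.0421] r [  7.86 -59.27  21.07] rows>= 7.38
```

Call:
step_arm(increments=[{"rx": 0, "ry": 0, "rz": 0, "tx": -0.01, "ty": 0, "tz": -0.03, "jaw": 0.2}, {"rx": 0, "ry": -3, "rz": 1, "tx": -0.02, "ty": -0.01, "tz": -0.06, "jaw": 0.2}, {"rx": 1, "ry": -9, "rz": 3, "tx": -0.035, "ty": -0.03, "tz": -0.085, "jaw": 0.2}, {"rx": 2, "ry": -15, "rz": 5, "tx": -0.05, "ty": -0.05, "tz": -0.1, "jaw": 0.2}, {"rx": 3, "ry": -21, "rz": 7.5, "tx": -0.065, "ty": -0.07, "tz": -0.105, "jaw": 0.2}, {"rx": 3.6, "ry": -27, "rz": 9.6, "tx": -0.08, "ty": -0.09, "tz": -0.105, "jaw": 0.2}, {"rx": 4.4, "ry": -33, "rz": 11.7, "tx": -0.09, "ty": -0.11, "tz": -0.105, "jaw": 0.2}, {"rx": 5.2, "ry": -39, "rz": 13.9, "tx": -0.1043, "ty": -0.1224, "tz": -0.105, "jaw": 0.2}])

```text
time: 6.65
position: [0.5301, 0.0622, 0.1745]
ee_rot: [[-0.051, 0.998, -0.031], [0.868, 0.029, -0.496], [-0.495, -0.052, -0.868]]
contact_force: [0.2, 0.6, -3.5]
width: 0.039
```

```bash
python3 - <<'E'
from plan import *
s=st()
p,Rw=forcentre(STAND,-50,[0,.205,.102]); print(p); inc(p,Rw)
E
```

```text
t 6.65 p [0.5301 0.0622 0.1745] w 0.039 F [ 0.2  0.6 -3.5]
[[-0.051, 0.998, -0.031], [0.868, 0.029, -0.496], [-0.495, -0.052, -0.868]]
q [-0.209  0.5   -0.349  1.531  0.588  1.486 -0.657]
[0.53113376 0.0714674  0.11551061]
t [0.0372 0.0044 0.0465] r [  2.41 -20.08   7.56] rows>= 2.51
```

Call:
step_arm(increments=[{"rx": 0.8, "ry": -6.5, "rz": 2.5, "tx": 0.01, "ty": 0.001, "tz": 0.01, "jaw": 0.2}, {"rx": 1.6, "ry": -13, "rz": 5, "tx": 0.02, "ty": 0.003, "tz": 0.025, "jaw": 0.2}, {"rx": 2.4, "ry": -20.1, "rz": 7.6, "tx": 0.0372, "ty": 0.0044, "tz": 0.0465, "jaw": 0.2}, {"rx": 2.4, "ry": -20.1, "rz": 7.6, "tx": 0.0372, "ty": 0.0044, "tz": 0.0465, "jaw": 0.2}, {"rx": 2.4, "ry": -20.1, "rz": 7.6, "tx": 0.0372, "ty": 0.0044, "tz": 0.0465, "jaw": 0.2}])

```text
time: 7.15
position: [0.5314, 0.0714, 0.113]
ee_rot: [[0.058, 0.995, -0.078], [0.64, -0.097, -0.762], [-0.766, -0.006, -0.642]]
contact_force: [0.3, -0.3, -1.5]
width: 0.0387
```

```bash
python3 - <<'E'
from plan import *
s=st()
p,Rw=forcentre(STAND,-50,[0,.205,.102]); inc(p,Rw)
grab('scene','s7'); grab('top','t7');s=st()
p,Rw=forcentre(STAND,-50,[0,.205,.042]); inc(p,Rw)
Rf,o=frame(STAND)
P=[(a,b,c) for a in(-20,20) for b in(-12,12) for c in (-42,42)]
W=(np.array(P)/1000+[0,.205,.102])@Rf.T+o
for n,x0,y0 in(('s7',240,110),('t7',190,150)):
    i=cv2.imread(f'pics/{n}.png')[y0:y0+150,x0:x0+160]; c=cv2.resize(i,None,fx=4,fy=4,interpolation=cv2.INTER_CUBIC)
    for k in proj(load(n),W): cv2.circle(c,tuple(int(v) for v in ((k-[x0,y0])*4)),3,(0,0,255),1)
    cv2.imwrite(f'pics/z{n}.png',c)
E
```

```text
t 7.15 p [0.5314 0.0714 0.113 ] w 0.0387 F [ 0.3 -0.3 -1.5]
[[0.058, 0.995, -0.078], [0.64, -0.097, -0.762], [-0.766, -0.006, -0.642]]
q [-0.434  0.767 -0.24   1.447  0.75   1.658 -0.979]
t [-0.0019 -0.0003 -0.0017] r [-0.13  0.02  0.33] rows>= 0.05
t 7.25 p [0.5342 0.0703 0.1191] w 0.0389 F [ 1.2 -0.  -1.8]
[[0.069, 0.995, -0.073], [0.642, -0.1, -0.76], [-0.763, 0.006, -0.646]]
q [-0.431  0.758 -0.239  1.445  0.752  1.659 -0.979]
t [ 0.0491 -0.0036  0.0404] r [ 0.16 -0.23 -0.33] rows>= 1.27
```

View pics/zs7.png

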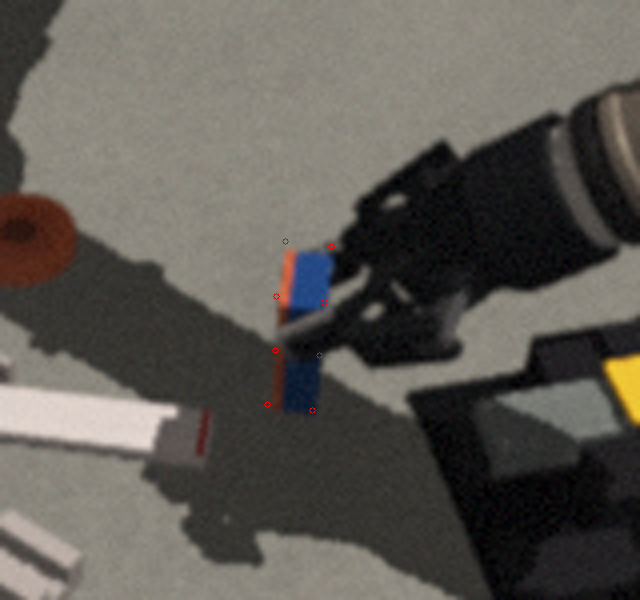

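View pics/zt7.png

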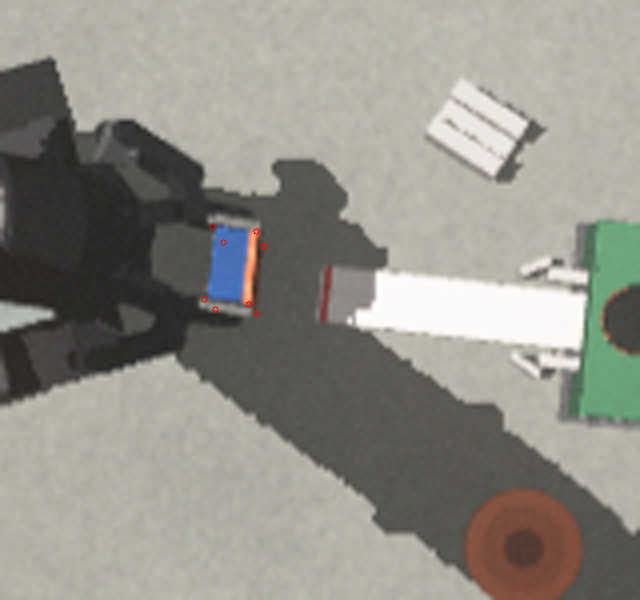

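Call:
step_arm(increments=[{"rx": 0, "ry": 0, "rz": 0, "tx": 0.012, "ty": 0, "tz": 0.01, "jaw": 0.2}, {"rx": 0, "ry": 0, "rz": 0, "tx": 0.023, "ty": 0, "tz": 0.019, "jaw": 0.2}, {"rx": 0, "ry": 0, "rz": 0, "tx": 0.032, "ty": 0, "tz": 0.027, "jaw": 0.2}, {"rx": 0, "ry": 0, "rz": 0, "tx": 0.038, "ty": 0, "tz": 0.032, "jaw": 0.2}, {"rx": 0, "ry": 0, "rz": 0, "tx": 0.038, "ty": 0, "tz": 0.032, "jaw": 0.2}, {"rx": 0, "ry": 0, "rz": 0, "tx": 0.038, "ty": 0, "tz": 0.032, "jaw": 0.2}])

```text
time: 7.85
position: [0.5325, 0.0712, 0.0661]
ee_rot: [[0.063, 0.995, -0.075], [0.64, -0.098, -0.762], [-0.766, 0.0, -0.643]]
contact_force: [0.2, 1.2, -4.0]
width: 0.0391
```

```bash
python3 - <<'E'
from plan import *
s=st()
p,Rw=forcentre(STAND,-50,[0,.205,.042]); inc(p,Rw)
grab('scene','s8'); s=st(); inc(p,Rw)
n='s8';x0,y0=280,150
i=cv2.imread(f'pics/{n}.png')[y0:y0+90,x0:x0+100]; c=cv2.resize(i,None,fx=6,fy=6,interpolation=cv2.INTER_CUBIC);cv2.imwrite(f'pics/z{n}.png',c)
E
```

```text
t 7.85 p [0.5325 0.0712 0.0661] w 0.0391 F [ 0.2  1.2 -4. ]
[[0.063, 0.995, -0.075], [0.64, -0.098, -0.762], [-0.766, 0.0, -0.643]]
q [-0.437  0.829 -0.234  1.466  0.761  1.595 -1.034]
t [ 0.0082 -0.0014  0.0067] r [ 0.04 -0.03  0.01] rows>= 0.21
t 7.9 p [0.5327 0.0714 0.0664] w 0.0384 F [ 0.1 -0.2 -2.9]
[[0.064, 0.995, -0.074], [0.64, -0.098, -0.762], [-0.765, 0.001, -0.643]]
q [-0.437  0.828 -0.234  1.465  0.761  1.595 -1.034]
t [ 0.0083 -0.0016  0.007 ] r [ 0.07 -0.05 -0.01] rows>= 0.22
```

View pics/zs8.png

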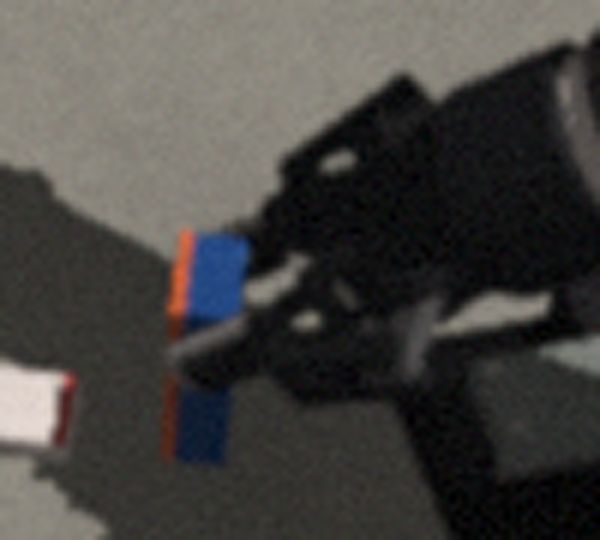

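Call:
step_arm(increments=[{"rx": 0, "ry": 0, "rz": 0, "tx": 0.0023, "ty": 0, "tz": 0.002, "jaw": 0.2}, {"rx": 0, "ry": 0, "rz": 0, "tx": 0.0046, "ty": 0, "tz": 0.004, "jaw": 0.2}, {"rx": 0, "ry": 0, "rz": 0, "tx": 0.0058, "ty": 0, "tz": 0.005, "jaw": 0.2}, {"rx": 0, "ry": 0, "rz": 0, "tx": 0.0065, "ty": 0, "tz": 0.0055, "jaw": 0.2}, {"rx": 0, "ry": 0, "rz": 0, "tx": 0.0065, "ty": 0, "tz": 0.0055, "jaw": 0.2}, {"rx": 0, "ry": 0, "rz": 0, "tx": 0.0065, "ty": 0, "tz": 0.0055, "jaw": 0.2}])

```text
time: 8.5
position: [0.5326, 0.0713, 0.0577]
ee_rot: [[0.064, 0.995, -0.075], [0.64, -0.098, -0.762], [-0.765, 0.001, -0.644]]
contact_force: [-0.0, 0.5, -2.7]
width: 0.039
```

```bash
python3 - <<'E'
from plan import *
s=st(); 
p,Rw=forcentre(STAND,-50,[0,.205,.042]); inc(p,Rw)
E
```

```text
t 8.5 p [0.5326 0.0713 0.0577] w 0.039 F [-0.   0.5 -2.7]
[[0.064, 0.995, -0.075], [0.64, -0.098, -0.762], [-0.765, 0.001, -0.644]]
q [-0.438  0.84  -0.232  1.468  0.763  1.584 -1.043]
t [ 0.0017 -0.0015  0.0014] r [ 0.05 -0.06 -0.01] rows>= 0.05
```

Predicted contact is 2 mm below. I'll go down 1 mm per row.

Call:
step_arm(increments=[{"rx": 0, "ry": 0, "rz": 0, "tx": 0.0008, "ty": 0, "tz": 0.0006, "jaw": 0.2}, {"rx": 0, "ry": 0, "rz": 0, "tx": 0.0015, "ty": 0, "tz": 0.0013, "jaw": 0.2}, {"rx": 0, "ry": 0, "rz": 0, "tx": 0.0015, "ty": 0, "tz": 0.0013, "jaw": 0.2}, {"rx": 0, "ry": 0, "rz": 0, "tx": 0.0015, "ty": 0, "tz": 0.0013, "jaw": 0.2}])

```text
time: 8.9
position: [0.5325, 0.0712, 0.0556]
ee_rot: [[0.063, 0.995, -0.075], [0.64, -0.098, -0.762], [-0.765, 0.001, -0.643]]
contact_force: [-0.1, 1.0, -3.4]
width: 0.0389
```

Call:
step_arm(increments=[{"rx": 0, "ry": 0, "rz": 0, "tx": 0.0008, "ty": 0, "tz": 0.0006, "jaw": 0.2}, {"rx": 0, "ry": 0, "rz": 0, "tx": 0.0008, "ty": 0, "tz": 0.0006, "jaw": 0.2}, {"rx": 0, "ry": 0, "rz": 0, "tx": 0.0008, "ty": 0, "tz": 0.0006, "jaw": 0.2}])

```text
time: 9.2
position: [0.5327, 0.0713, 0.0551]
ee_rot: [[0.064, 0.995, -0.074], [0.64, -0.098, -0.762], [-0.766, 0.001, -0.643]]
contact_force: [0.3, 0.6, -0.7]
width: 0.0389
```

Call:
step_arm(increments=[{"rx": 0, "ry": 0, "rz": 0, "tx": 0.0008, "ty": 0, "tz": 0.0006, "jaw": 0.2}, {"rx": 0, "ry": 0, "rz": 0, "tx": 0.0008, "ty": 0, "tz": 0.0006, "jaw": 0.2}, {"rx": 0, "ry": 0, "rz": 0, "tx": 0.0008, "ty": 0, "tz": 0.0006, "jaw": 0.2}])

```text
time: 9.5
position: [0.5326, 0.0713, 0.055]
ee_rot: [[0.064, 0.995, -0.074], [0.639, -0.098, -0.763], [-0.766, 0.001, -0.643]]
contact_force: [-1.2, 2.3, 6.1]
width: 0.039
```

```bash
python3 - <<'E'
from plan import *
s=st(); print(s['ft_torque'])
grab('scene','s9'); 
grab('wrist','w9')
Rf,o=frame(STAND)
P=[(a,b,c) for a in(-20,20) for b in(-12,12) for c in (-42,42)]
W=(np.array(P)/1000+[.0015,.205,.042])@Rf.T+o
n='s9';x0,y0=280,150
i=cv2.imread(f'pics/{n}.png')[y0:y0+90,x0:x0+100]; c=cv2.resize(i,None,fx=6,fy=6,interpolation=cv2.INTER_CUBIC)
for k in proj(load(n),W): cv2.circle(c,tuple(int(v) for v in ((k-[x0,y0]+.5)*6)),3,(0,0,255),1)
cv2.imwrite(f'pics/z{n}.png',c)
E
```

```text
t 9.5 p [0.5326 0.0713 0.055 ] w 0.039 F [-1.2  2.3  6.1]
[[0.064, 0.995, -0.074], [0.639, -0.098, -0.763], [-0.766, 0.001, -0.643]]
q [-0.439  0.845 -0.232  1.468  0.764  1.582 -1.047]
[ 0.24090208  0.23840882 -0.26632442]
```

View pics/zs9.png

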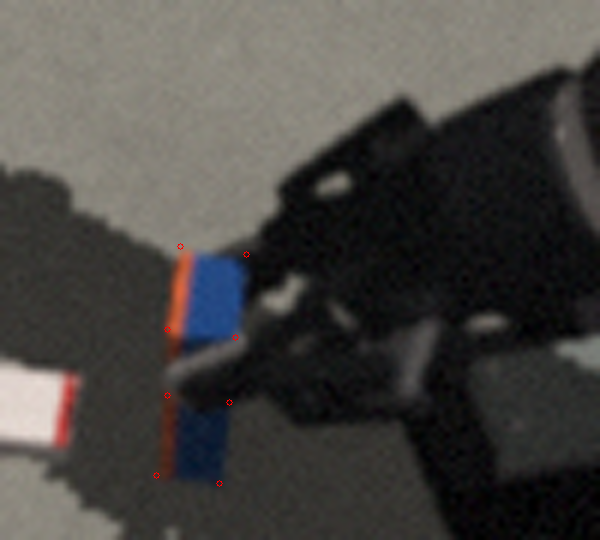

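View pics/w9.png

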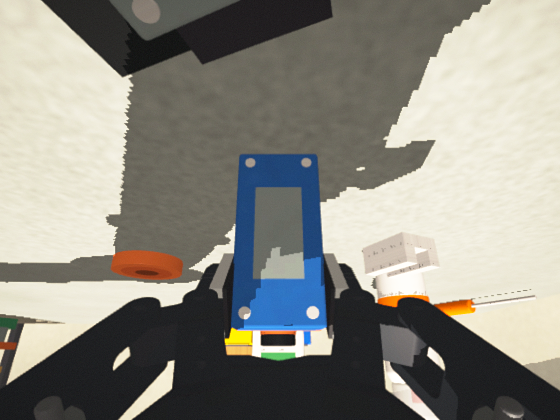

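Call:
step_arm(increments=[{"rx": 0, "ry": 0, "rz": 0, "tx": 0, "ty": 0, "tz": 0, "jaw": 0.5}, {"rx": 0, "ry": 0, "rz": 0, "tx": 0, "ty": 0, "tz": 0, "jaw": 0.6}, {"rx": 0, "ry": 0, "rz": 0, "tx": 0, "ty": 0, "tz": 0, "jaw": 0.7}, {"rx": 0, "ry": 0, "rz": 0, "tx": 0, "ty": 0, "tz": 0, "jaw": 0.75}])

```text
time: 10.0
position: [0.5326, 0.0711, 0.0534]
ee_rot: [[0.063, 0.995, -0.075], [0.64, -0.098, -0.762], [-0.766, 0.0, -0.643]]
contact_force: [-0.0, 0.6, 0.4]
width: 0.0636
```

```bash
python3 - <<'E'
from plan import *
s=st()
grab('wrist','w10');grab('scene','s10')
n='s10';x0,y0=280,150
i=cv2.imread(f'pics/{n}.png')[y0:y0+90,x0:x0+100]; c=cv2.resize(i,None,fx=6,fy=6,interpolation=cv2.INTER_CUBIC)
cv2.imwrite(f'pics/z{n}.png',c)
E
```

```text
t 10.0 p [0.5326 0.0711 0.0534] w 0.0636 F [-0.   0.6  0.4]
[[0.063, 0.995, -0.075], [0.64, -0.098, -0.762], [-0.766, 0.0, -0.643]]
q [-0.438  0.846 -0.232  1.469  0.764  1.579 -1.047]
```

View pics/w10.png

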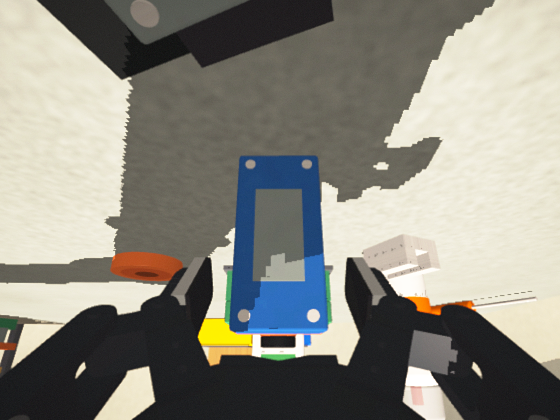

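View pics/zs10.png

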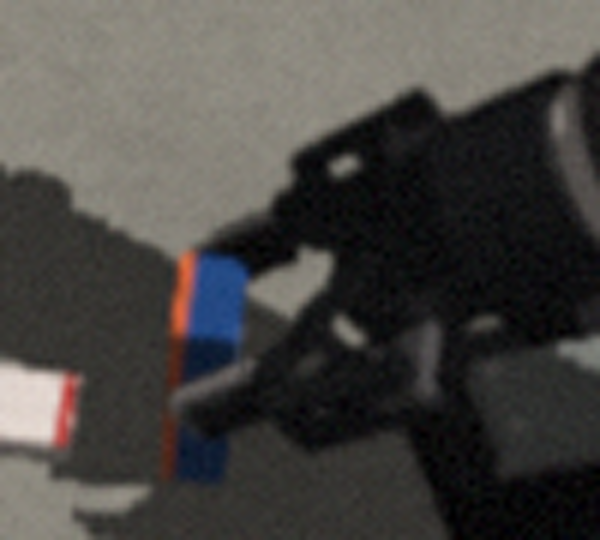

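Call:
step_arm(increments=[{"rx": 0, "ry": 0, "rz": 0, "tx": 0, "ty": 0, "tz": -0.015, "jaw": 0.75}, {"rx": 0, "ry": 0, "rz": 0, "tx": 0, "ty": 0, "tz": -0.04, "jaw": 0.75}, {"rx": 0, "ry": 0, "rz": 0, "tx": 0, "ty": 0, "tz": -0.075, "jaw": 0.75}, {"rx": 0, "ry": 0, "rz": 0, "tx": 0, "ty": 0, "tz": -0.11, "jaw": 0.75}, {"rx": 0, "ry": 0, "rz": 0, "tx": -0.03, "ty": 0, "tz": -0.14, "jaw": 0.75}, {"rx": 0, "ry": 6, "rz": 0, "tx": -0.06, "ty": 0, "tz": -0.15, "jaw": 0.75}])

```text
time: 10.7
position: [0.5384, 0.1546, 0.1938]
ee_rot: [[0.059, 0.996, -0.064], [0.721, -0.087, -0.687], [-0.69, -0.006, -0.723]]
contact_force: [1.6, 0.1, 0.5]
width: 0.0641
```

```bash
python3 - <<'E'
from plan import *
s=st()
p,Rw=tool(STAND,0,[0,.205,.19]);print(p); inc(p,Rw)
grab('top','t11');grab('scene','s11')
n='s11';x0,y0=280,150
i=cv2.imread(f'pics/{n}.png')[y0:y0+90,x0:x0+100]; c=cv2.resize(i,None,fx=6,fy=6,interpolation=cv2.INTER_CUBIC)
cv2.imwrite(f'pics/z{n}.png',c)
n='t11';x0,y0=210,170
i=cv2.imread(f'pics/{n}.png')[y0:y0+90,x0:x0+100]; c=cv2.resize(i,None,fx=6,fy=6,interpolation=cv2.INTER_CUBIC)
cv2.imwrite(f'pics/z{n}.png',c)
E
```

```text
t 10.7 p [0.5384 0.1546 0.1938] w 0.0641 F [1.6 0.1 0.5]
[[0.059, 0.996, -0.064], [0.721, -0.087, -0.687], [-0.69, -0.006, -0.723]]
q [-0.487  0.718 -0.288  1.243  0.676  1.811 -0.894]
[0.53180066 0.07820229 0.171     ]
t [-0.0398  0.0002  0.0694] r [-0.07 43.66  0.77] rows>= 5.08
```

View pics/zs11.png

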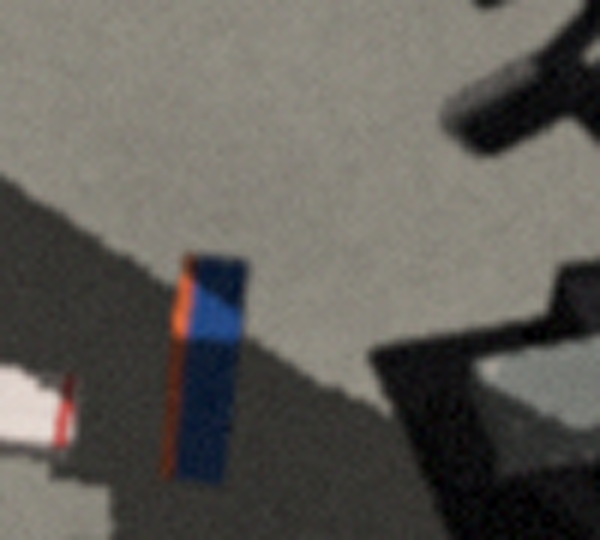

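View pics/zt11.png

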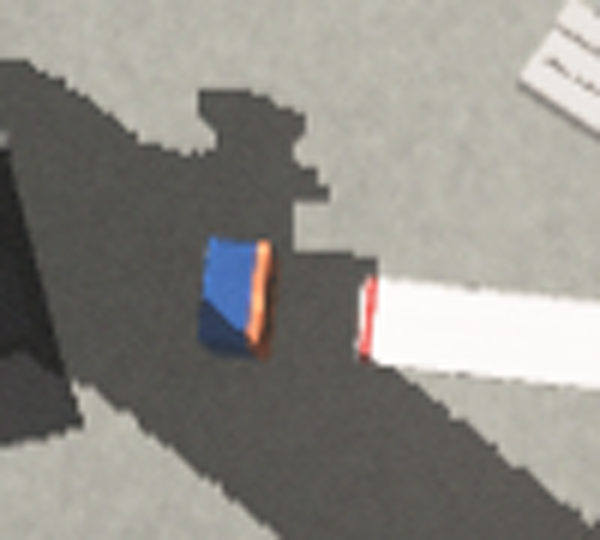

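```bash
python3 - <<'E'
from plan import *
Rf,o=frame(STAND)
d=load('t11'); uv=(np.array([(210,238),(272,240),(263,345),(200,342)])+.5)/6-.5+[210,170]
q=(onz(d,uv,.084)-o)@Rf*1000; print(q.round(1),q.mean(0))
d=load('s11'); uv=(np.array([(185,253),(248,262)])+.5)/6-.5+[280,150]
q=(onz(d,uv,.084)-o)@Rf*1000; print('scene top near edge (x=+20)',q.round(1))
uv=(np.array([(163,473),(222,484)])+.5)/6-.5+[280,150]
q=(onz(d,uv,.0)-o)@Rf*1000; print('scene bottom near edge (x=+20)',q.round(1))
# runway end checks
E
```

```text
[[ 20.5 218.5  84. ]
 [ 22.3 194.7  84. ]
 [-18.3 193.6  84. ]
 [-19.7 217.7  84. ]] [  1.17914987 206.11810655  84.        ]
scene top near edge (x=+20) [[-15.6 195.2  84. ]
 [-14.8 218.1  84. ]]
scene bottom near edge (x=+20) [[ 19.9 195.6   0. ]
 [ 21.7 218.1   0. ]]
```

```bash
python3 - <<'E'
from plan import *
s=st()
p,Rw=tool(STAND,0,[0.001,.16,.20],back=0);print(p); inc(p,Rw)
p2,R2=tool(STAND,50,[0.001,.201,.064],back=.019-.10); print(p2); inc(p2,R2,p,Rw)
E
```

```text
t 10.8 p [0.5432 0.1464 0.2048] w 0.0639 F [ 0.9 -1.   1.1]
[[0.084, 0.995, -0.06], [0.72, -0.102, -0.686], [-0.689, 0.015, -0.725]]
q [-0.478  0.703 -0.282  1.239  0.681  1.814 -0.896]
[0.52836151 0.03332276 0.2       ]
t [-0.0794 -0.0033  0.082 ] r [ 0.73 43.55 -0.54] rows>= 5.07
[0.52628728 0.0123756  0.1160658 ]
t [-0.021   0.      0.0839] r [ 0. 50. -0.] rows>= 5.82
```

Call:
step_arm(increments=[{"rx": 0, "ry": 8, "rz": 0, "tx": -0.02, "ty": -0.001, "tz": 0.01, "jaw": 0.75}, {"rx": 0, "ry": 16, "rz": 0, "tx": -0.04, "ty": -0.002, "tz": 0.025, "jaw": 0.75}, {"rx": 0, "ry": 24, "rz": 0, "tx": -0.055, "ty": -0.003, "tz": 0.045, "jaw": 0.75}, {"rx": 0, "ry": 32, "rz": 0, "tx": -0.065, "ty": -0.003, "tz": 0.065, "jaw": 0.75}, {"rx": 0, "ry": 40, "rz": 0, "tx": -0.079, "ty": -0.003, "tz": 0.082, "jaw": 0.75}, {"rx": 0.7, "ry": 43.6, "rz": -0.5, "tx": -0.079, "ty": -0.003, "tz": 0.082, "jaw": 0.75}, {"rx": 0.7, "ry": 43.6, "rz": -0.5, "tx": -0.079, "ty": -0.003, "tz": 0.082, "jaw": 0.75}])

```text
time: 11.5
position: [0.5263, 0.0287, 0.1929]
ee_rot: [[0.104, 0.994, -0.013], [0.995, -0.104, -0.007], [-0.008, -0.012, -1.0]]
contact_force: [-0.6, 0.2, -0.3]
width: 0.0636
```

```bash
python3 - <<'E'
from plan import *
s=st()
p2,R2=tool(STAND,50,[0.001,.201,.064],back=.019-.10); print(p2); inc(p2,R2)
E
```

```text
t 11.5 p [0.5263 0.0287 0.1929] w 0.0636 F [-0.6  0.2 -0.3]
[[0.104, 0.994, -0.013], [0.995, -0.104, -0.007], [-0.008, -0.012, -1.0]]
q [ 0.216  0.327 -0.396  1.612  0.136  1.244 -0.311]
[0.52628728 0.0123756  0.1160658 ]
t [-0.0157  0.0026  0.077 ] r [-0.51 50.46 -0.61] rows>= 5.88
```

Call:
step_arm(increments=[{"rx": 0, "ry": 7, "rz": 0, "tx": -0.02, "ty": 0, "tz": 0.01, "jaw": 0.75}, {"rx": 0, "ry": 14, "rz": 0, "tx": -0.03, "ty": 0, "tz": 0.025, "jaw": 0.75}, {"rx": 0, "ry": 21, "rz": 0, "tx": -0.03, "ty": 0.001, "tz": 0.04, "jaw": 0.75}, {"rx": 0, "ry": 28, "rz": 0, "tx": -0.025, "ty": 0.002, "tz": 0.055, "jaw": 0.75}, {"rx": 0, "ry": 35, "rz": 0, "tx": -0.02, "ty": 0.0026, "tz": 0.065, "jaw": 0.75}, {"rx": -0.3, "ry": 42, "rz": -0.3, "tx": -0.0157, "ty": 0.0026, "tz": 0.077, "jaw": 0.75}, {"rx": -0.5, "ry": 50.4, "rz": -0.6, "tx": -0.0157, "ty": 0.0026, "tz": 0.077, "jaw": 0.75}, {"rx": -0.5, "ry": 50.4, "rz": -0.6, "tx": -0.0157, "ty": 0.0026, "tz": 0.077, "jaw": 0.75}])

```text
time: 12.3
position: [0.5243, 0.0156, 0.1098]
ee_rot: [[0.068, 0.996, 0.064], [0.637, -0.093, 0.765], [0.768, -0.012, -0.64]]
contact_force: [-0.4, -1.1, -0.6]
width: 0.064
```

```bash
python3 - <<'E'
from plan import *
s=st()
grab('wrist','w12');grab('scene','s12'); s=st()
p2,R2=tool(STAND,50,[0.001,.201,.064]); print(p2); inc(p2,R2)
E
```

```text
t 12.3 p [0.5243 0.0156 0.1098] w 0.064 F [-0.4 -1.1 -0.6]
[[0.068, 0.996, 0.064], [0.637, -0.093, 0.765], [0.768, -0.012, -0.64]]
q [ 0.835  0.677 -0.537  1.731 -0.562  1.149  0.582]
t 12.4 p [0.526  0.0199 0.1152] w 0.0641 F [1.  1.1 0.4]
[[0.058, 0.996, 0.064], [0.639, -0.086, 0.764], [0.767, -0.003, -0.642]]
q [ 0.83   0.668 -0.543  1.73  -0.564  1.15   0.58 ]
[0.53383587 0.08860722 0.05178704]
t [-0.0042  0.002   0.0937] r [-0.66 -0.07  0.32] rows>= 1.88
```

View pics/w12.png

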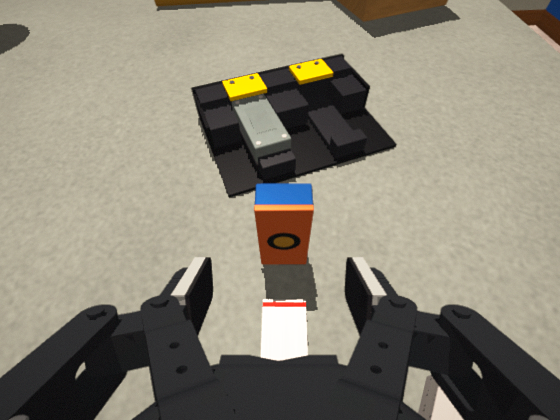

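View pics/s12.png

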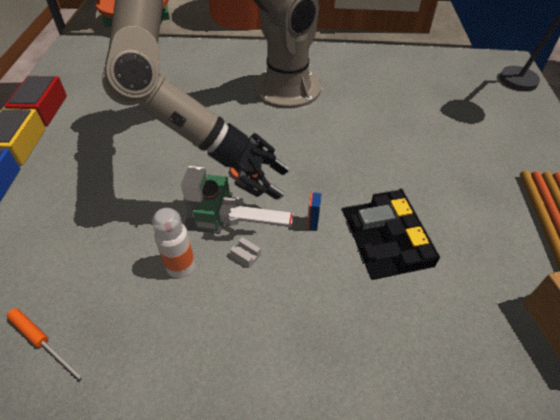

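```bash
python3 - <<'E'
from plan import *
i=cv2.imread('pics/w12.png')
cv2.imwrite('pics/zw12.png',cv2.resize(i[170:320,200:370],None,fx=4,fy=4,interpolation=cv2.INTER_CUBIC))
Rf,o=frame(STAND); d=load('w12')
print(((onz(d,[(260,263),(308,264)],0)-o)@Rf*1000).round(1))
print(((onz(d,[(254,206),(313,206),(257,184),(312,184)],.084)-o)@Rf*1000).round(1))
print('runway end',((onz(d,[(262,306),(307,306)],.01)-o)@Rf*1000).round(1))
E
```

```text
[[-19.1 197.3   0. ]
 [ 23.5 196.3   0. ]]
[[-18.  199.1  84. ]
 [ 21.5 199.   84. ]
 [-16.9 218.3  84. ]
 [ 21.8 218.1  84. ]]
runway end [[-15.3 155.4  10. ]
 [ 20.2 155.4  10. ]]
```

View pics/zw12.png

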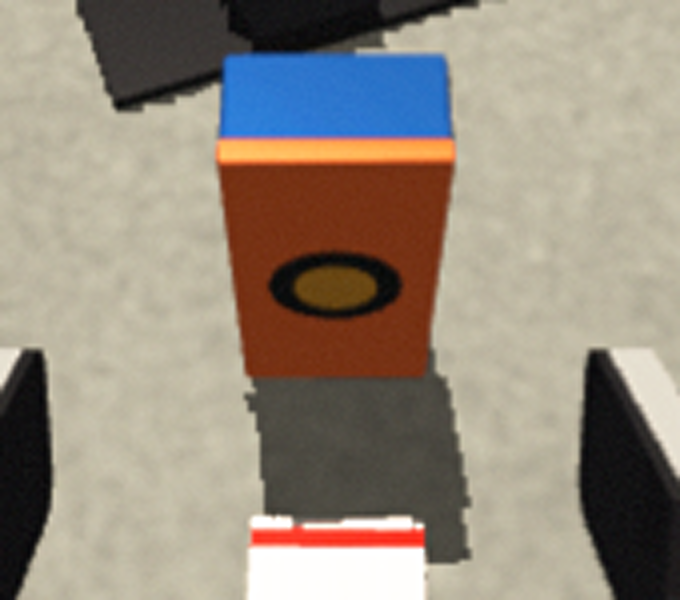

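Call:
step_arm(increments=[{"rx": -0.3, "ry": 0, "rz": 0.2, "tx": -0.001, "ty": 0.001, "tz": 0.015, "jaw": 0.75}, {"rx": -0.6, "ry": 0, "rz": 0.3, "tx": -0.002, "ty": 0.002, "tz": 0.035, "jaw": 0.75}, {"rx": -0.6, "ry": 0, "rz": 0.3, "tx": -0.003, "ty": 0.003, "tz": 0.05, "jaw": 0.75}, {"rx": -0.6, "ry": 0, "rz": 0.3, "tx": -0.003, "ty": 0.003, "tz": 0.06, "jaw": 0.75}, {"rx": -0.6, "ry": 0, "rz": 0.3, "tx": -0.003, "ty": 0.003, "tz": 0.06, "jaw": 0.75}])

```text
time: 12.9
position: [0.5323, 0.0656, 0.0759]
ee_rot: [[0.057, 0.996, 0.073], [0.64, -0.093, 0.763], [0.766, 0.003, -0.642]]
contact_force: [-1.3, 0.3, -0.4]
width: 0.0641
```

```bash
python3 - <<'E'
from plan import *
grab('wrist','w13'); s=st()
p2,R2=tool(STAND,50,[0.002,.203,.064]); print(p2); inc(p2,R2)
E
```

```text
t 12.95 p [0.5329 0.0639 0.0757] w 0.0639 F [-0.2 -0.4 -0.3]
[[0.059, 0.995, 0.075], [0.64, -0.096, 0.762], [0.766, 0.003, -0.643]]
q [ 0.773  0.714 -0.56   1.794 -0.598  1.005  0.602]
[0.53502808 0.09049895 0.05178704]
t [-0.0012 -0.0005  0.0358] r [-0.   -0.    0.26] rows>= 0.72
```

View pics/w13.png

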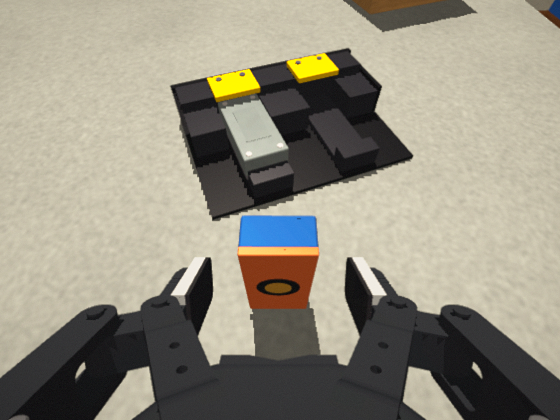

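Well centred (module 240–317 between pads at 207 and 350). I go in the remaining 35 mm and close.

Call:
step_arm(increments=[{"rx": 0, "ry": 0, "rz": 0.2, "tx": -0.001, "ty": 0, "tz": 0.012, "jaw": 0.75}, {"rx": 0, "ry": 0, "rz": 0.2, "tx": -0.001, "ty": 0, "tz": 0.024, "jaw": 0.75}, {"rx": 0, "ry": 0, "rz": 0.2, "tx": -0.001, "ty": 0, "tz": 0.034, "jaw": 0.75}, {"rx": 0, "ry": 0, "rz": 0.2, "tx": -0.001, "ty": 0, "tz": 0.035, "jaw": 0.75}, {"rx": 0, "ry": 0, "rz": 0.2, "tx": -0.001, "ty": 0, "tz": 0.035, "jaw": 0.75}])

```text
time: 13.45
position: [0.5349, 0.0882, 0.0506]
ee_rot: [[0.067, 0.995, 0.076], [0.638, -0.102, 0.763], [0.767, -0.003, -0.641]]
contact_force: [-0.2, -0.2, 0.3]
width: 0.064
```

```bash
python3 - <<'E'
from plan import *
grab('wrist','w14'); s=st()
p2,R2=tool(STAND,50,[0.002,.203,.064]); print(p2); inc(p2,R2)
E
```

```text
t 13.5 p [0.5354 0.0876 0.0507] w 0.0638 F [ 0.9 -0.3 -0.3]
[[0.067, 0.995, 0.078], [0.638, -0.103, 0.763], [0.767, -0.002, -0.642]]
q [ 0.74   0.754 -0.567  1.82  -0.616  0.927  0.613]
[0.53502808 0.09049895 0.05178704]
t [ 0.0026 -0.0006  0.0015] r [ 0.11 -0.07 -0.24] rows>= 0.06
```

View pics/w14.png

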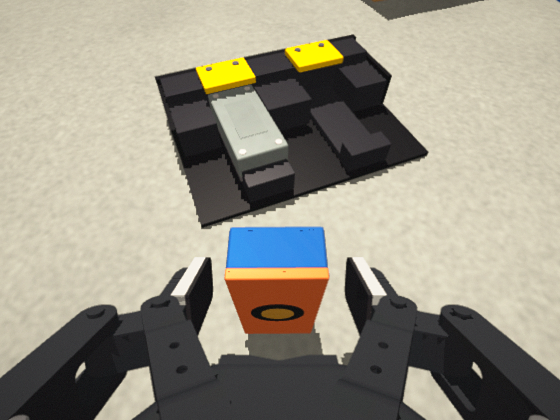

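Call:
step_arm(increments=[{"rx": 0, "ry": 0, "rz": 0, "tx": 0.002, "ty": 0, "tz": 0.002, "jaw": 0.6}, {"rx": 0, "ry": 0, "rz": 0, "tx": 0.002, "ty": 0, "tz": 0.002, "jaw": 0.5}, {"rx": 0, "ry": 0, "rz": 0, "tx": 0.002, "ty": 0, "tz": 0.002, "jaw": 0.2}, {"rx": 0, "ry": 0, "rz": 0, "tx": 0.002, "ty": 0, "tz": 0.002, "jaw": 0.2}, {"rx": 0, "ry": 0, "rz": 0, "tx": 0.002, "ty": 0, "tz": 0.002, "jaw": 0.2}])

```text
time: 14.0
position: [0.5356, 0.0906, 0.0516]
ee_rot: [[0.067, 0.995, 0.077], [0.638, -0.102, 0.763], [0.767, -0.002, -0.641]]
contact_force: [-1.6, -0.4, 3.3]
width: 0.0385
```

```bash
python3 - <<'E'
from plan import *
grab('wrist','w15'); s=st()
i=cv2.imread('pics/w15.png')
cv2.imwrite('pics/zw15.png',cv2.resize(i[210:350,180:380],None,fx=4,fy=4,interpolation=cv2.INTER_CUBIC))
E
```

```text
t 14.05 p [0.5356 0.0906 0.0516] w 0.0389 F [-1.9 -0.2  3.9]
[[0.067, 0.995, 0.077], [0.638, -0.102, 0.763], [0.767, -0.002, -0.641]]
q [ 0.736  0.752 -0.569  1.822 -0.619  0.924  0.611]
```

View pics/zw15.png

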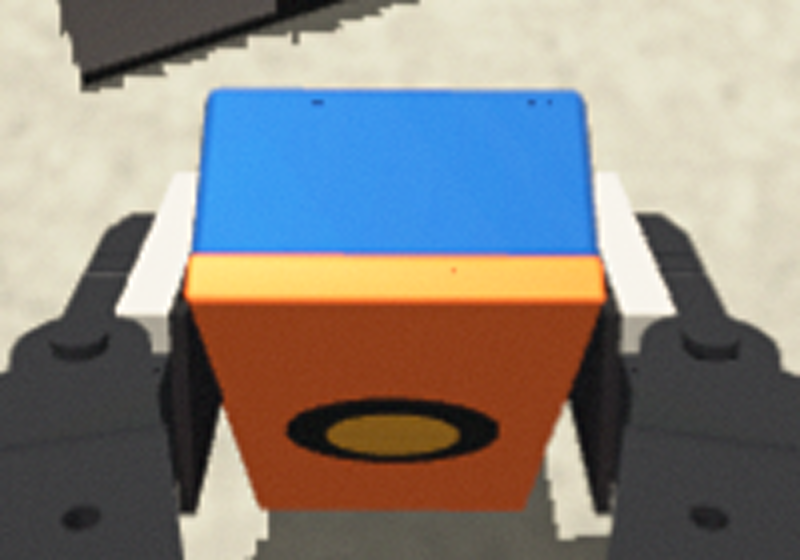

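```bash
python3 - <<'E'
from plan import *
s=status.get_state(); p0=np.array(s['position']);R0=np.array(s['ee_rot'])
Rf,o=frame(STAND); d=load('w15')
f=lambda l:(np.array(l)+.5)/4-.5+[180,210]
print(((onz(d,f([(205,90),(585,90),(187,302),(605,302)]),.084)-o)@Rf*1000).round(1))
print(((onz(d,f([(262,510),(525,510)]),.0)-o)@Rf*1000).round(1))
print('tcp stand',((p0-o)@Rf*1000).round(1))
for y in(.207,.208,.209): print(R0.T@(Rf@np.array([.0025,y,.042])+o-p0))
E
```

```text
[[-16.7 219.6  84. ]
 [ 22.8 219.5  84. ]
 [-16.5 196.5  84. ]
 [ 22.6 196.4  84. ]]
[[-17.2 196.7   0. ]
 [ 22.2 196.6   0. ]]
tcp stand [  2.6 217.7  51.6]
[-1.42572558e-02  5.21391328e-06 -2.04977183e-03]
[-1.36158139e-02  1.45677594e-06 -1.28260939e-03]
[-1.29743720e-02 -2.30036140e-06 -5.15446946e-04]
```

```bash
cat >> plan.py <<'E'
CT2=np.array([-.0136,0,-.0013])
def rows2(wps,p0=None,R0=None,ct=CT2):
    s=status.get_state()
    if p0 is None: p0=np.array(s['position']); R0=np.array(s['ee_rot'])
    for phi,c in wps:
        p1,R1=forcentre(STAND,phi,np.array(c)/1000,ct)
        t=R0.T@(p1-p0); r=np.degrees(R.from_matrix(R0.T@R1).as_rotvec())
        print(f'"rx": {r[0]:.1f}, "ry": {r[1]:.1f}, "rz": {r[2]:.1f}, "tx": {t[0]:.4f}, "ty": {t[1]:.4f}, "tz": {t[2]:.4f}')
E
python3 - <<'E'
from plan import *
rows2([(50,(2.6,208,55)),(50,(2.6,205,80)),(50,(2.6,200,110)),(43,(2.3,190,115)),(36,(2,180,115)),(29,(2,170,115)),(22,(2,160,115)),(15,(2,150,115))])
E
```

```text
"rx": 0.1, "ry": -0.1, "rz": -0.2, "tx": 0.0100, "ty": 0.0000, "tz": -0.0083
"rx": 0.1, "ry": -0.1, "rz": -0.2, "tx": 0.0272, "ty": -0.0000, "tz": -0.0266
"rx": 0.1, "ry": -0.1, "rz": -0.2, "tx": 0.0470, "ty": -0.0000, "tz": -0.0497
"rx": 0.1, "ry": -7.1, "rz": -0.2, "tx": 0.0442, "ty": -0.0003, "tz": -0.0589
"rx": 0.1, "ry": -14.1, "rz": -0.2, "tx": 0.0373, "ty": -0.0006, "tz": -0.0650
"rx": 0.1, "ry": -21.1, "rz": -0.2, "tx": 0.0302, "ty": -0.0005, "tz": -0.0712
"rx": 0.1, "ry": -28.1, "rz": -0.2, "tx": 0.0230, "ty": -0.0005, "tz": -0.0774
"rx": 0.0, "ry": -35.1, "rz": -0.2, "tx": 0.0156, "ty": -0.0005, "tz": -0.0837
```

Call:
step_arm(increments=[{"rx": 0, "ry": 0, "rz": -0.1, "tx": 0.01, "ty": 0, "tz": -0.0083, "jaw": 0.2}, {"rx": 0.1, "ry": 0, "rz": -0.2, "tx": 0.0272, "ty": 0, "tz": -0.0266, "jaw": 0.2}, {"rx": 0.1, "ry": 0, "rz": -0.2, "tx": 0.047, "ty": 0, "tz": -0.0497, "jaw": 0.2}, {"rx": 0.1, "ry": -7, "rz": -0.2, "tx": 0.0442, "ty": 0, "tz": -0.0589, "jaw": 0.2}, {"rx": 0.1, "ry": -14, "rz": -0.2, "tx": 0.0373, "ty": -0.0005, "tz": -0.065, "jaw": 0.2}, {"rx": 0.1, "ry": -21, "rz": -0.2, "tx": 0.0302, "ty": -0.0005, "tz": -0.0712, "jaw": 0.2}, {"rx": 0.1, "ry": -28, "rz": -0.2, "tx": 0.023, "ty": -0.0005, "tz": -0.0774, "jaw": 0.2}, {"rx": 0, "ry": -35, "rz": -0.2, "tx": 0.0156, "ty": -0.0005, "tz": -0.0837, "jaw": 0.2}])

```text
time: 14.85
position: [0.5296, 0.0358, 0.1178]
ee_rot: [[0.097, 0.995, 0.027], [0.962, -0.101, 0.253], [0.255, 0.002, -0.967]]
contact_force: [-0.8, 0.5, -4.6]
width: 0.0387
```

```bash
python3 - <<'E'
from plan import *
st()
rows2([(8,(2,140,115)),(1,(2,130,115)),(-6,(2,120,115)),(-13,(2,112,115)),(-20,(2,108,110)),(-27,(2,105,105)),(-34,(2,105,95)),(-40,(2,105,80))])
E
```

```text
t 14.85 p [0.5296 0.0358 0.1178] w 0.0387 F [-0.8  0.5 -4.6]
[[0.097, 0.995, 0.027], [0.962, -0.101, 0.253], [0.255, 0.002, -0.967]]
q [ 0.37   0.391 -0.379  1.755 -0.136  1.002 -0.01 ]
"rx": 0.1, "ry": -6.7, "rz": -0.1, "tx": -0.0092, "ty": -0.0000, "tz": -0.0002
"rx": 0.1, "ry": -13.7, "rz": -0.1, "tx": -0.0194, "ty": 0.0000, "tz": -0.0011
"rx": 0.1, "ry": -20.7, "rz": -0.1, "tx": -0.0297, "ty": 0.0000, "tz": -0.0021
"rx": 0.1, "ry": -27.7, "rz": -0.1, "tx": -0.0382, "ty": 0.0001, "tz": -0.0027
"rx": 0.1, "ry": -34.7, "rz": -0.1, "tx": -0.0444, "ty": 0.0001, "tz": 0.0024
"rx": 0.1, "ry": -41.7, "rz": -0.1, "tx": -0.0497, "ty": 0.0001, "tz": 0.0077
"rx": 0.1, "ry": -48.7, "rz": -0.2, "tx": -0.0535, "ty": 0.0000, "tz": 0.0184
"rx": 0.1, "ry": -54.7, "rz": -0.2, "tx": -0.0586, "ty": 0.0000, "tz": 0.0337
```

Call:
step_arm(increments=[{"rx": 0, "ry": -6.7, "rz": 0, "tx": -0.0092, "ty": 0, "tz": 0, "jaw": 0.2}, {"rx": 0, "ry": -13.7, "rz": 0, "tx": -0.0194, "ty": 0, "tz": -0.001, "jaw": 0.2}, {"rx": 0, "ry": -20.7, "rz": 0, "tx": -0.0297, "ty": 0, "tz": -0.002, "jaw": 0.2}, {"rx": 0, "ry": -27.7, "rz": 0, "tx": -0.0382, "ty": 0, "tz": -0.0027, "jaw": 0.2}, {"rx": 0, "ry": -34.7, "rz": 0, "tx": -0.0444, "ty": 0, "tz": 0.0024, "jaw": 0.2}, {"rx": 0, "ry": -41.7, "rz": -0.1, "tx": -0.0497, "ty": 0, "tz": 0.0077, "jaw": 0.2}, {"rx": 0.1, "ry": -48.7, "rz": -0.2, "tx": -0.0535, "ty": 0, "tz": 0.0184, "jaw": 0.2}, {"rx": 0.1, "ry": -54.7, "rz": -0.2, "tx": -0.0586, "ty": 0, "tz": 0.0337, "jaw": 0.2}])

```text
time: 15.65
position: [0.5257, -0.0083, 0.0691]
ee_rot: [[0.074, 0.995, -0.06], [0.767, -0.095, -0.635], [-0.638, 0.001, -0.77]]
contact_force: [0.6, -0.2, -4.0]
width: 0.039
```

Call:
step_arm(increments=[{"rx": 0, "ry": 0, "rz": 0, "tx": 0, "ty": 0, "tz": 0, "jaw": 0.2}, {"rx": 0, "ry": 0, "rz": 0, "tx": 0, "ty": 0, "tz": 0, "jaw": 0.2}])

```text
time: 15.85
position: [0.5244, -0.0103, 0.0686]
ee_rot: [[0.071, 0.995, -0.064], [0.768, -0.096, -0.634], [-0.637, -0.004, -0.771]]
contact_force: [0.3, -0.5, -1.4]
width: 0.0394
```

```bash
python3 - <<'E'
from plan import *
s=st()
grab('scene','s16');grab('top','t16');s=st()
p0=np.array(s['position']);R0=np.array(s['ee_rot']);Rf,o=frame(STAND)
print('centre stand',((p0+R0@CT2-o)@Rf*1000).round(1),'pitch',np.degrees(np.arcsin(R0[2,0])))
n='s16';x0,y0=190,130
i=cv2.imread(f'pics/{n}.png')[y0:y0+110,x0:x0+130]; c=cv2.resize(i,None,fx=5,fy=5,interpolation=cv2.INTER_CUBIC)
cv2.imwrite(f'pics/z{n}.png',c)
n='t16';x0,y0=240,180
i=cv2.imread(f'pics/{n}.png')[y0:y0+90,x0:x0+130]; c=cv2.resize(i,None,fx=6,fy=6,interpolation=cv2.INTER_CUBIC)
cv2.imwrite(f'pics/z{n}.png',c)
rows2([(-40,(2,105,40)),(-40,(2,105,28)),(-40,(2,105,22))])
E
```

```text
t 15.85 p [ 0.5244 -0.0103  0.0686] w 0.0394 F [ 0.3 -0.5 -1.4]
[[0.071, 0.995, -0.064], [0.768, -0.096, -0.634], [-0.637, -0.004, -0.771]]
q [-0.321  0.64  -0.13   1.669  0.68   1.319 -0.875]
t 15.95 p [ 0.5258 -0.0124  0.071 ] w 0.0392 F [-0.  -1.3 -2.4]
[[0.078, 0.995, -0.063], [0.767, -0.1, -0.634], [-0.637, 0.001, -0.771]]
q [-0.318  0.637 -0.128  1.668  0.681  1.319 -0.876]
centre stand [  2.9 104.5  80.6] pitch -39.55150402718828
"rx": 0.0, "ry": -0.4, "rz": -0.1, "tx": 0.0262, "ty": -0.0010, "tz": 0.0311
"rx": 0.0, "ry": -0.4, "rz": -0.1, "tx": 0.0339, "ty": -0.0010, "tz": 0.0404
"rx": 0.0, "ry": -0.4, "rz": -0.1, "tx": 0.0377, "ty": -0.0010, "tz": 0.0450
```

View pics/zs16.png

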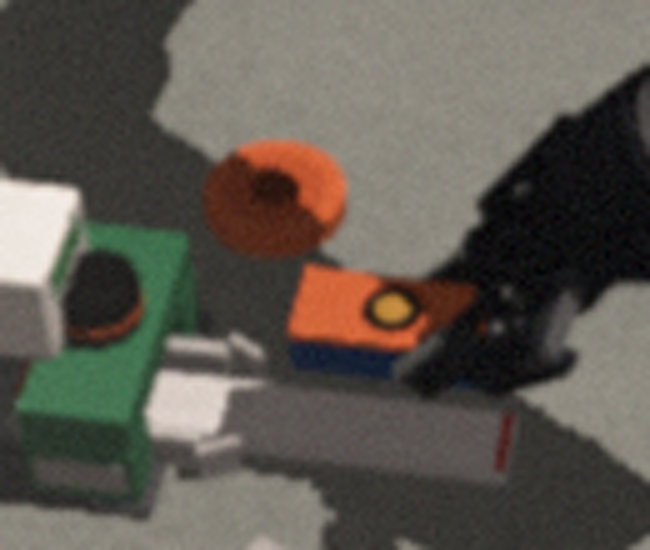

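View pics/zt16.png

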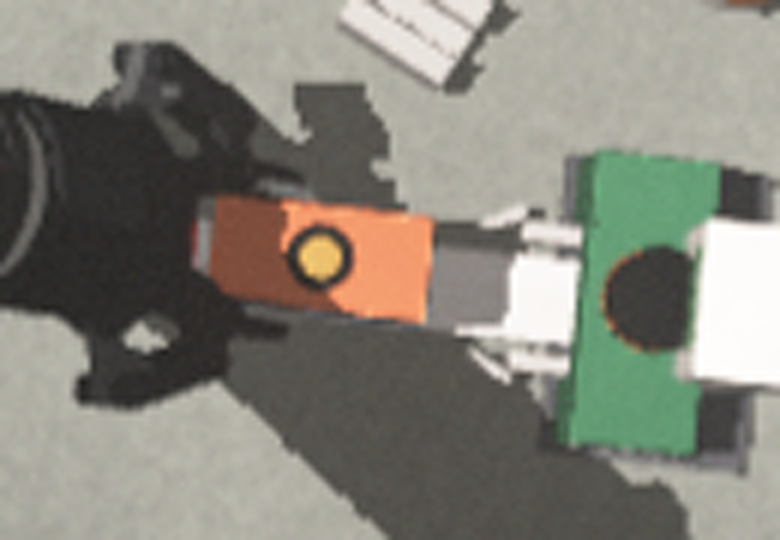

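```bash
python3 - <<'E'
from plan import *
Rf,o=frame(STAND); d=load('t16')
f=lambda l,x0,y0,S:(np.array(l)+.5)/S-.5+[x0,y0]
print('mod',((onz(d,f([(433,214),(426,322),(218,197),(210,298)],240,180,6),.0926)-o)@Rf*1000).round(1))
d=load('top0')  # runway edges in c2
print('runway',((onz(d,f([(100,160),(92,247),(300,181),(295,268),(440,194),(437,280)],260,190,6),.010)-o)@Rf*1000).round(1))
d=load('scene0')
i=cv2.imread('pics/scene0.png')[195:240,210:300];cv2.imwrite('pics/zr.png',cv2.resize(i,None,fx=8,fy=8,interpolation=cv2.INTER_CUBIC))
E
```

```text
mod [[ 22.3  63.4  92.6]
 [-19.   61.9  92.6]
 [ 20.1 145.6  92.6]
 [-18.6 144.5  92.6]]
runway [[ 18.6 145.1  10. ]
 [-17.3 144.5  10. ]
 [ 18.8  62.4  10. ]
 [-17.   60.9  10. ]
 [ 19.5   4.5  10. ]
 [-15.8   2.4  10. ]]
```

View pics/zr.png

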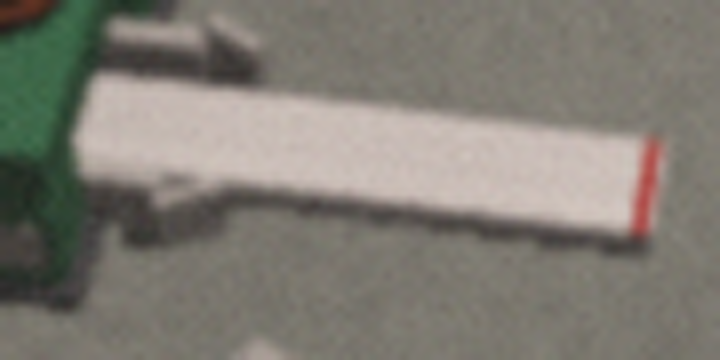

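Call:
step_arm(increments=[{"rx": 0, "ry": -0.2, "rz": 0, "tx": 0.009, "ty": 0, "tz": 0.0105, "jaw": 0.2}, {"rx": 0, "ry": -0.4, "rz": 0, "tx": 0.018, "ty": 0, "tz": 0.021, "jaw": 0.2}, {"rx": 0, "ry": -0.4, "rz": 0, "tx": 0.0262, "ty": 0, "tz": 0.0311, "jaw": 0.2}, {"rx": 0, "ry": -0.4, "rz": 0, "tx": 0.031, "ty": 0, "tz": 0.037, "jaw": 0.2}, {"rx": 0, "ry": -0.4, "rz": 0, "tx": 0.033, "ty": 0, "tz": 0.039, "jaw": 0.2}, {"rx": 0, "ry": -0.4, "rz": 0, "tx": 0.033, "ty": 0, "tz": 0.039, "jaw": 0.2}, {"rx": 0, "ry": -0.4, "rz": 0, "tx": 0.033, "ty": 0, "tz": 0.039, "jaw": 0.2}])

```text
time: 16.65
position: [0.5252, -0.0103, 0.0182]
ee_rot: [[0.073, 0.995, -0.063], [0.762, -0.097, -0.64], [-0.643, -0.002, -0.766]]
contact_force: [-0.1, -0.1, -2.3]
width: 0.039
```

```bash
python3 - <<'E'
from plan import *
s=st()
p0=np.array(s['position']);R0=np.array(s['ee_rot']);Rf,o=frame(STAND)
print('centre stand',((p0+R0@CT2-o)@Rf*1000).round(1),'pitch',np.degrees(np.arcsin(R0[2,0])))
E
```

```text
t 16.65 p [ 0.5252 -0.0103  0.0182] w 0.039 F [-0.1 -0.1 -2.3]
[[0.073, 0.995, -0.063], [0.762, -0.097, -0.64], [-0.643, -0.002, -0.766]]
q [-0.333  0.72  -0.118  1.685  0.707  1.249 -0.942]
centre stand [  2.2 106.7  27.9] pitch -40.03474953340051
```

Lower slowly 6 mm (world-down in tool is about 0.643, 0.766).

Call:
step_arm(increments=[{"rx": 0, "ry": 0, "rz": 0, "tx": 0.0013, "ty": 0, "tz": 0.0015, "jaw": 0.2}, {"rx": 0, "ry": 0, "rz": 0, "tx": 0.0026, "ty": 0, "tz": 0.0031, "jaw": 0.2}, {"rx": 0, "ry": 0, "rz": 0, "tx": 0.0026, "ty": 0, "tz": 0.0031, "jaw": 0.2}, {"rx": 0, "ry": 0, "rz": 0, "tx": 0.0026, "ty": 0, "tz": 0.0031, "jaw": 0.2}])

```text
time: 17.05
position: [0.5249, -0.0104, 0.014]
ee_rot: [[0.073, 0.995, -0.064], [0.762, -0.097, -0.64], [-0.643, -0.002, -0.766]]
contact_force: [0.5, 0.3, -2.9]
width: 0.0389
```

Call:
step_arm(increments=[{"rx": 0, "ry": 0, "rz": 0, "tx": 0.0006, "ty": 0, "tz": 0.0008, "jaw": 0.2}, {"rx": 0, "ry": 0, "rz": 0, "tx": 0.0013, "ty": 0, "tz": 0.0015, "jaw": 0.2}, {"rx": 0, "ry": 0, "rz": 0, "tx": 0.0013, "ty": 0, "tz": 0.0015, "jaw": 0.2}])

```text
time: 17.35
position: [0.525, -0.0104, 0.013]
ee_rot: [[0.073, 0.995, -0.064], [0.761, -0.097, -0.641], [-0.644, -0.002, -0.765]]
contact_force: [-1.8, 1.9, 3.7]
width: 0.0388
```

Call:
step_arm(increments=[{"rx": 0, "ry": 0, "rz": 0, "tx": -0.004, "ty": 0, "tz": 0.0032, "jaw": 0.2}, {"rx": 0, "ry": 0, "rz": 0, "tx": -0.01, "ty": 0, "tz": 0.0083, "jaw": 0.2}, {"rx": 0, "ry": 0, "rz": 0, "tx": -0.016, "ty": 0.0001, "tz": 0.0134, "jaw": 0.2}, {"rx": 0, "ry": 0, "rz": 0, "tx": -0.0214, "ty": 0.0001, "tz": 0.018, "jaw": 0.2}, {"rx": 0, "ry": 0, "rz": 0, "tx": -0.0252, "ty": 0.0002, "tz": 0.0212, "jaw": 0.2}, {"rx": 0, "ry": 0, "rz": 0, "tx": -0.0252, "ty": 0.0002, "tz": 0.0212, "jaw": 0.2}])

```text
time: 17.95
position: [0.5229, -0.0438, 0.013]
ee_rot: [[0.074, 0.995, -0.062], [0.762, -0.097, -0.641], [-0.644, 0.0, -0.765]]
contact_force: [1.6, 1.5, 4.3]
width: 0.0392
```

```bash
python3 - <<'E'
from plan import *
s=st()
p0=np.array(s['position']);R0=np.array(s['ee_rot']);Rf,o=frame(STAND)
print('centre stand',((p0+R0@CT2-o)@Rf*1000).round(1),'pitch',np.degrees(np.arcsin(R0[2,0])))
for n,x0,y0 in(('scene',190,150),('top',250,180)):
    grab(n,n+'17');i=cv2.imread(f'pics/{n}17.png')[y0:y0+90,x0:x0+130]; c=cv2.resize(i,None,fx=6,fy=6,interpolation=cv2.INTER_CUBIC)
    cv2.imwrite(f'pics/z{n}17.png',c)
st()
E
```

```text
t 17.95 p [ 0.5229 -0.0438  0.013 ] w 0.0392 F [1.6 1.5 4.3]
[[0.074, 0.995, -0.062], [0.762, -0.097, -0.641], [-0.644, 0.0, -0.765]]
q [-0.292  0.707 -0.101  1.73   0.734  1.198 -0.929]
centre stand [ 3.2 73.1 22.8] pitch -40.06122558619774
t 18.05 p [ 0.5229 -0.0439  0.013 ] w 0.0393 F [2.  1.9 5. ]
[[0.074, 0.995, -0.062], [0.761, -0.097, -0.641], [-0.644, -0.0, -0.765]]
q [-0.292  0.708 -0.101  1.729  0.734  1.199 -0.929]
```

View pics/zscene17.png

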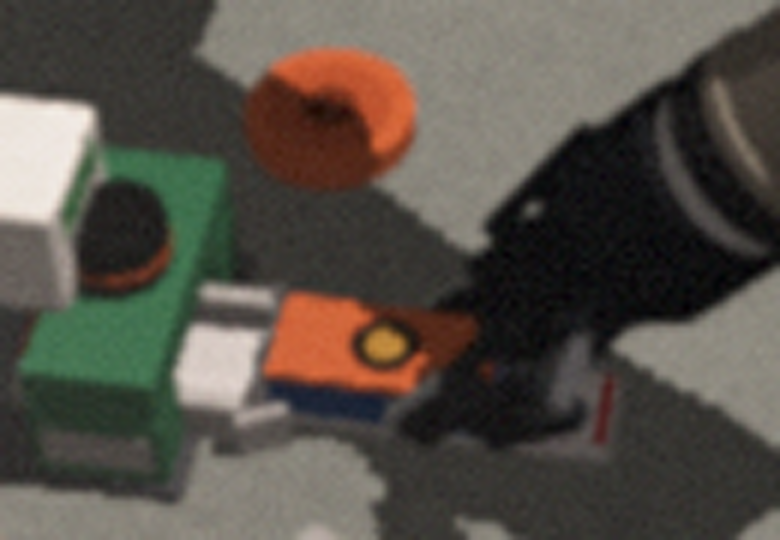

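View pics/ztop17.png

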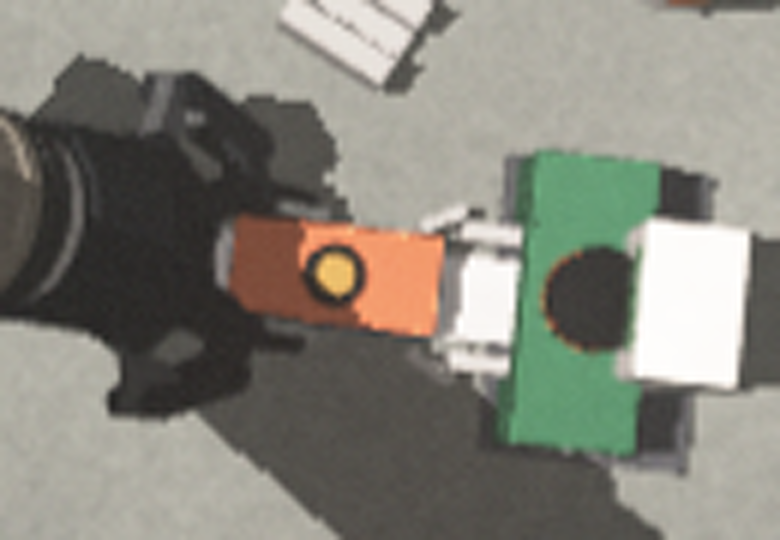

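```bash
python3 - <<'E'
from plan import *
Rf,o=frame(np.array([.5134,-.126,-.092])); d=load('top17')
f=lambda l,x0,y0,S:(np.array(l)+.5)/S-.5+[x0,y0]
print('mod',((onz(d,f([(443,235),(438,338),(300,221),(300,322)],250,180,6),.034)-o)@Rf*1000).round(1))
print('runway',((onz(d,f([(460,247),(460,342),(515,253),(515,347)],250,180,6),.010)-o)@Rf*1000).round(1))
i=cv2.imread('pics/top17.png')[205:250,310:350];cv2.imwrite('pics/zz.png',cv2.resize(i,None,fx=13,fy=13,interpolation=cv2.INTER_CUBIC))
E
```

```text
mod [[ 21.   30.7  34. ]
 [-20.5  28.9  34. ]
 [ 20.9  88.5  34. ]
 [-19.6  84.7  34. ]]
runway [[ 19.   21.1  10. ]
 [-19.9  17.6  10. ]
 [ 18.8  -1.7  10. ]
 [-19.7  -5.1  10. ]]
```

View pics/zz.png

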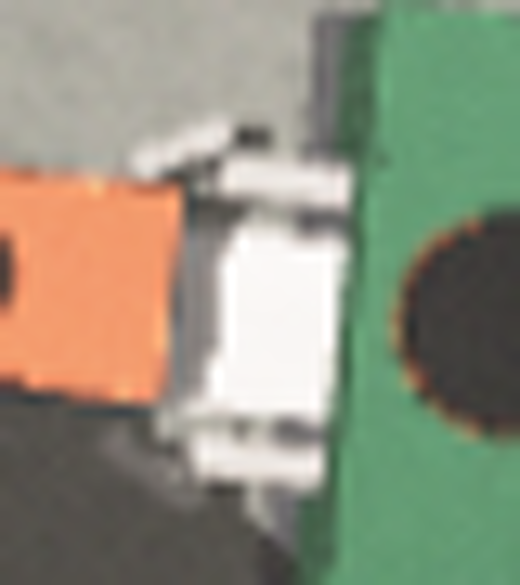

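Call:
step_arm(increments=[{"rx": 0, "ry": 0, "rz": 0, "tx": -0.004, "ty": 0, "tz": 0.0033, "jaw": 0.2}, {"rx": 0, "ry": 0, "rz": 0, "tx": -0.01, "ty": 0, "tz": 0.0083, "jaw": 0.2}, {"rx": 0, "ry": 0, "rz": 0, "tx": -0.016, "ty": 0, "tz": 0.0134, "jaw": 0.2}, {"rx": 0, "ry": 0, "rz": 0, "tx": -0.02, "ty": 0, "tz": 0.0168, "jaw": 0.2}, {"rx": 0, "ry": 0, "rz": 0, "tx": -0.02, "ty": 0, "tz": 0.0168, "jaw": 0.2}, {"rx": 0, "ry": 0, "rz": 0, "tx": -0.02, "ty": 0, "tz": 0.0168, "jaw": 0.2}])

```text
time: 18.65
position: [0.5205, -0.0691, 0.013]
ee_rot: [[0.073, 0.995, -0.062], [0.762, -0.096, -0.641], [-0.644, -0.0, -0.765]]
contact_force: [0.0, 1.6, 6.8]
width: 0.0391
```

```bash
python3 - <<'E'
from plan import *
for n,x0,y0 in(('scene',190,150),('top',250,180)):
    grab(n,n+'18');i=cv2.imread(f'pics/{n}18.png')[y0:y0+90,x0:x0+130]; c=cv2.resize(i,None,fx=6,fy=6,interpolation=cv2.INTER_CUBIC)
    cv2.imwrite(f'pics/z{n}18.png',c)
s=st();p0=np.array(s['position']);R0=np.array(s['ee_rot']);Rf,o=frame(STAND)
print('centre stand',((p0+R0@CT2-o)@Rf*1000).round(1))
E
```

```text
t 18.75 p [ 0.5205 -0.0691  0.013 ] w 0.0388 F [0.2 2.  7.3]
[[0.073, 0.995, -0.062], [0.762, -0.096, -0.641], [-0.644, -0.0, -0.765]]
q [-0.26   0.693 -0.089  1.76   0.754  1.166 -0.912]
centre stand [ 3.3 47.7 22.7]
```

View pics/zscene18.png

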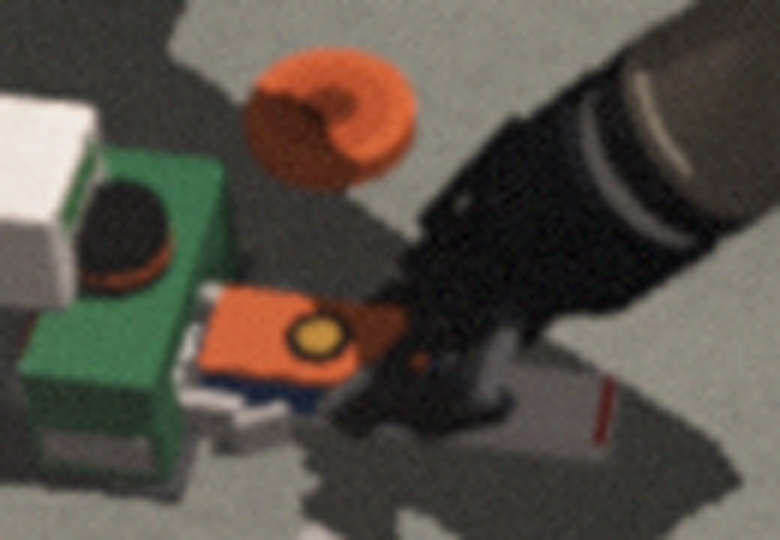

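View pics/ztop18.png

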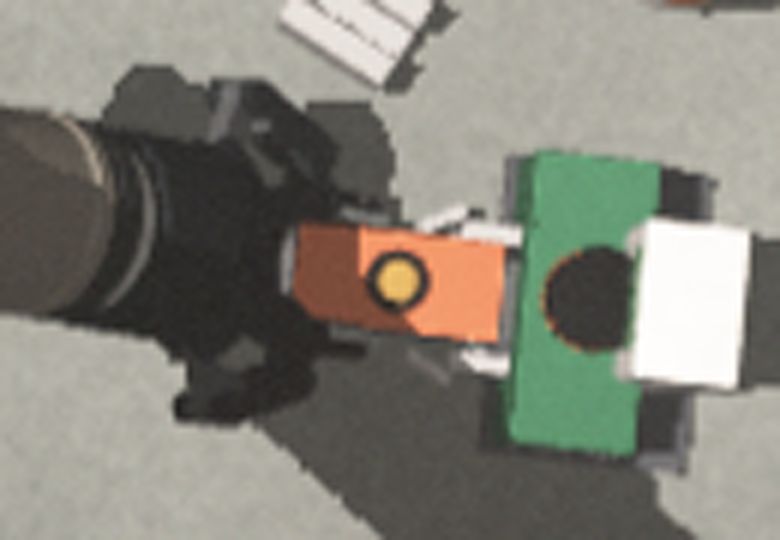

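Call:
step_arm(increments=[{"rx": 0, "ry": 0, "rz": 0, "tx": 0, "ty": 0, "tz": 0, "jaw": 0.5}, {"rx": 0, "ry": 0, "rz": 0, "tx": 0, "ty": 0, "tz": 0, "jaw": 0.6}, {"rx": 0, "ry": 0, "rz": 0, "tx": 0, "ty": 0, "tz": 0, "jaw": 0.65}, {"rx": 0, "ry": 0, "rz": 0, "tx": 0, "ty": 0, "tz": 0, "jaw": 0.65}])

```text
time: 19.15
position: [0.5189, -0.0695, 0.0116]
ee_rot: [[0.072, 0.995, -0.065], [0.762, -0.097, -0.64], [-0.644, -0.003, -0.765]]
contact_force: [-0.4, -0.4, 0.2]
width: 0.0556
```

Call:
step_arm(increments=[{"rx": 0, "ry": 0, "rz": 0, "tx": 0, "ty": 0, "tz": -0.01, "jaw": 0.65}, {"rx": 0, "ry": 0, "rz": 0, "tx": 0, "ty": 0, "tz": -0.03, "jaw": 0.65}, {"rx": 0, "ry": 0, "rz": 0, "tx": 0, "ty": 0, "tz": -0.06, "jaw": 0.65}, {"rx": 0, "ry": 0, "rz": 0, "tx": 0, "ty": 0, "tz": -0.09, "jaw": 0.3}, {"rx": 0, "ry": 5, "rz": 0, "tx": 0, "ty": 0, "tz": -0.09, "jaw": 0}, {"rx": 0, "ry": 10, "rz": 0, "tx": 0, "ty": 0, "tz": -0.09, "jaw": 0}, {"rx": 0, "ry": 15, "rz": 0, "tx": 0, "ty": 0, "tz": -0.09, "jaw": 0}, {"rx": 0, "ry": 15, "rz": 0, "tx": 0, "ty": 0, "tz": -0.09, "jaw": 0}])

```text
time: 19.95
position: [0.5258, -0.0151, 0.0833]
ee_rot: [[0.094, 0.995, -0.042], [0.901, -0.103, -0.422], [-0.424, 0.002, -0.906]]
contact_force: [-0.3, -0.7, -0.1]
width: -0.0002
```

```bash
sed -i 's/STAND=np.array.*/STAND=np.array([.5134,-.126,-.092])/' plan.py; python3 - <<'E'
from plan import *
for n,x0,y0 in(('scene',190,150),('top',250,180)):
    grab(n,n+'19');i=cv2.imread(f'pics/{n}19.png')[y0:y0+90,x0:x0+130]; c=cv2.resize(i,None,fx=6,fy=6,interpolation=cv2.INTER_CUBIC)
    cv2.imwrite(f'pics/z{n}19.png',c)
s=st();p0=np.array(s['position']);Rf,o=frame(STAND)
print('tcp stand',((p0-o)@Rf*1000).round(1))
p,Rw=tool(STAND,-25,[0.001,.125,.019],back=0);inc(p,Rw)
E
```

```text
t 20.05 p [ 0.5251 -0.0115  0.0813] w -0.0001 F [-0.1  0.6  0. ]
[[0.088, 0.995, -0.043], [0.902, -0.098, -0.422], [-0.424, -0.002, -0.906]]
q [-0.147  0.509 -0.191  1.718  0.534  1.174 -0.694]
tcp stand [  1.1 115.1  81.3]
t [ 0.0354 -0.0001  0.0522] r [-0.23  0.07 -0.26] rows>= 1.26
```

View pics/zscene19.png

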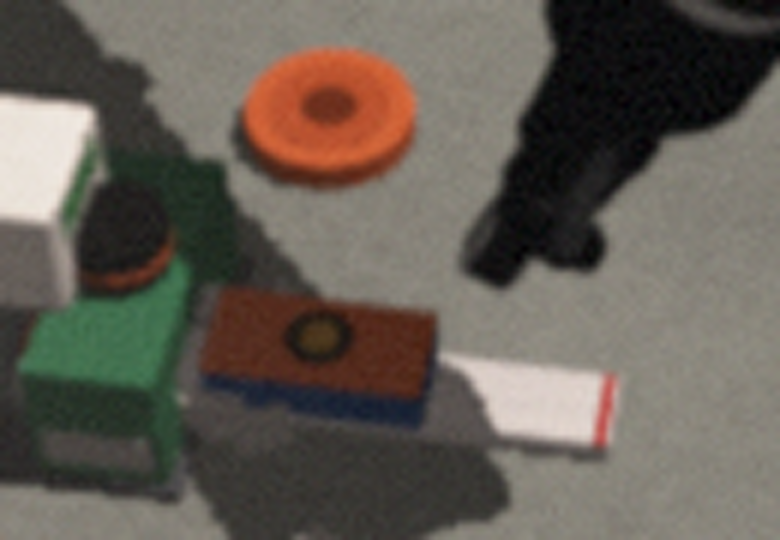

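View pics/ztop19.png

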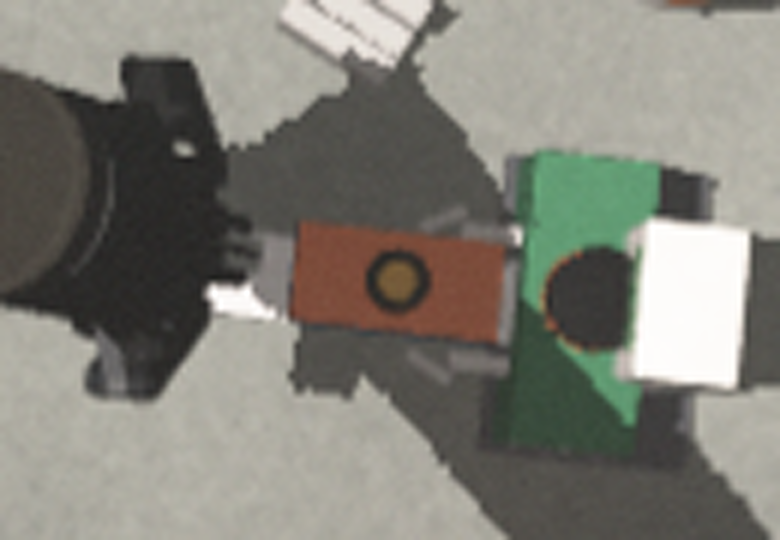

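Call:
step_arm(increments=[{"rx": 0, "ry": 0, "rz": 0, "tx": 0.012, "ty": 0, "tz": 0.017, "jaw": 0}, {"rx": -0.2, "ry": 0, "rz": -0.2, "tx": 0.024, "ty": 0, "tz": 0.034, "jaw": 0}, {"rx": -0.2, "ry": 0, "rz": -0.2, "tx": 0.033, "ty": 0, "tz": 0.047, "jaw": 0}, {"rx": -0.2, "ry": 0, "rz": -0.2, "tx": 0.035, "ty": 0, "tz": 0.0515, "jaw": 0}, {"rx": -0.2, "ry": 0, "rz": -0.2, "tx": 0.035, "ty": 0, "tz": 0.0515, "jaw": 0}])

```text
time: 20.55
position: [0.5251, -0.0011, 0.0183]
ee_rot: [[0.081, 0.996, -0.041], [0.902, -0.091, -0.422], [-0.424, -0.003, -0.905]]
contact_force: [-0.7, -0.1, 0.2]
width: 0.0001
```

```bash
python3 - <<'E'
from plan import *
for n,x0,y0 in(('scene',190,150),('top',250,180)):
    grab(n,n+'20');i=cv2.imread(f'pics/{n}20.png')[y0:y0+90,x0:x0+130]; c=cv2.resize(i,None,fx=6,fy=6,interpolation=cv2.INTER_CUBIC)
    cv2.imwrite(f'pics/z{n}20.png',c)
s=st();p0=np.array(s['position']);Rf,o=frame(STAND)
print('tcp stand',((p0-o)@Rf*1000).round(1))
p,Rw=tool(STAND,-25,[0.001,.1,.019],back=0);inc(p,Rw)
p,Rw=tool(STAND,-25,[0.001,.038,.019],back=0);inc(p,Rw)
E
```

```text
t 20.65 p [ 0.5264 -0.0015  0.0197] w -0.0004 F [0.7 0.4 0.8]
[[0.083, 0.996, -0.039], [0.902, -0.092, -0.422], [-0.424, 0.0, -0.906]]
q [-0.176  0.598 -0.177  1.753  0.573  1.07  -0.774]
tcp stand [  1.5 125.1  19.7]
t [-0.0225 -0.0005  0.0113] r [0.   0.06 0.  ] rows>= 0.5
t [-0.0786 -0.0005  0.0376] r [0.   0.06 0.  ] rows>= 1.74
```

View pics/zscene20.png

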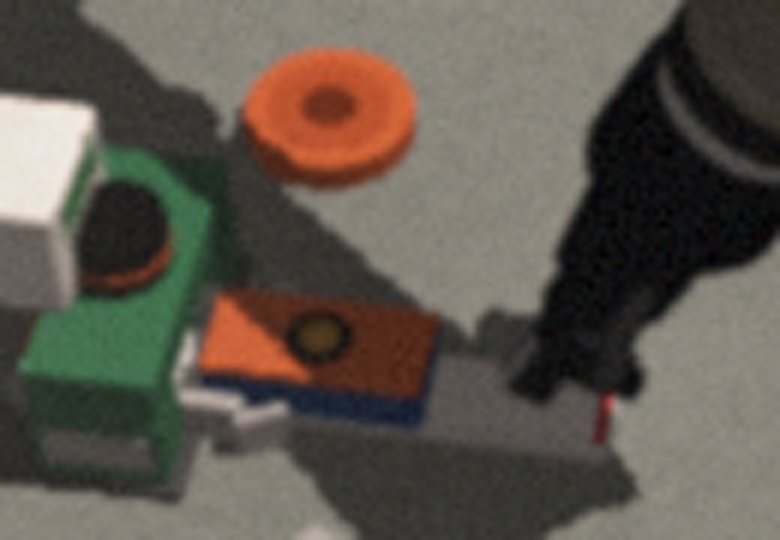

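View pics/ztop20.png

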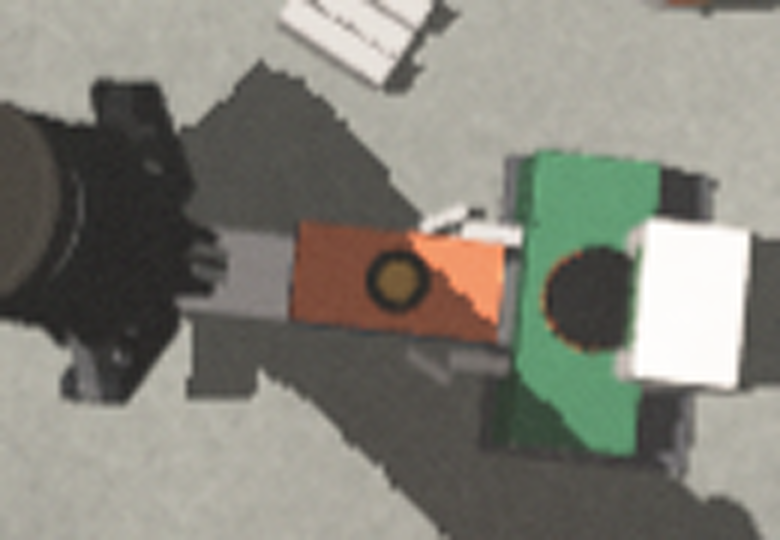

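Call:
step_arm(increments=[{"rx": 0, "ry": 0, "rz": 0, "tx": -0.009, "ty": -0.0015, "tz": 0.0042, "jaw": 0}, {"rx": 0, "ry": 0, "rz": 0, "tx": -0.018, "ty": -0.002, "tz": 0.0084, "jaw": 0}, {"rx": 0, "ry": 0, "rz": 0, "tx": -0.026, "ty": -0.002, "tz": 0.0122, "jaw": 0}, {"rx": 0, "ry": 0, "rz": 0, "tx": -0.034, "ty": -0.002, "tz": 0.016, "jaw": 0}, {"rx": 0, "ry": 0, "rz": 0, "tx": -0.042, "ty": -0.002, "tz": 0.0197, "jaw": 0}, {"rx": 0, "ry": 0, "rz": 0, "tx": -0.05, "ty": -0.002, "tz": 0.0234, "jaw": 0}, {"rx": 0, "ry": 0, "rz": 0, "tx": -0.056, "ty": -0.002, "tz": 0.0262, "jaw": 0}, {"rx": 0, "ry": 0, "rz": 0, "tx": -0.056, "ty": -0.002, "tz": 0.0262, "jaw": 0}])

```text
time: 21.45
position: [0.5176, -0.0653, 0.0194]
ee_rot: [[0.085, 0.996, -0.041], [0.901, -0.095, -0.423], [-0.425, -0.001, -0.905]]
contact_force: [0.0, -0.1, 0.2]
width: 0.0001
```

```bash
python3 - <<'E'
from plan import *
for n,x0,y0 in(('scene',190,150),('top',250,180)):
    grab(n,n+'21');i=cv2.imread(f'pics/{n}21.png')[y0:y0+90,x0:x0+130]; c=cv2.resize(i,None,fx=6,fy=6,interpolation=cv2.INTER_CUBIC)
    cv2.imwrite(f'pics/z{n}21.png',c)
s=st();p0=np.array(s['position']);Rf,o=frame(STAND)
print('tcp stand',((p0-o)@Rf*1000).round(1))
E
```

```text
t 21.55 p [ 0.5175 -0.0642  0.0191] w 0.0 F [-0.1  0.7  0. ]
[[0.084, 0.996, -0.041], [0.902, -0.093, -0.422], [-0.424, -0.002, -0.905]]
q [-0.085  0.565 -0.151  1.815  0.599  1.005 -0.701]
tcp stand [-1.6 61.9 19.1]
```

View pics/zscene21.png

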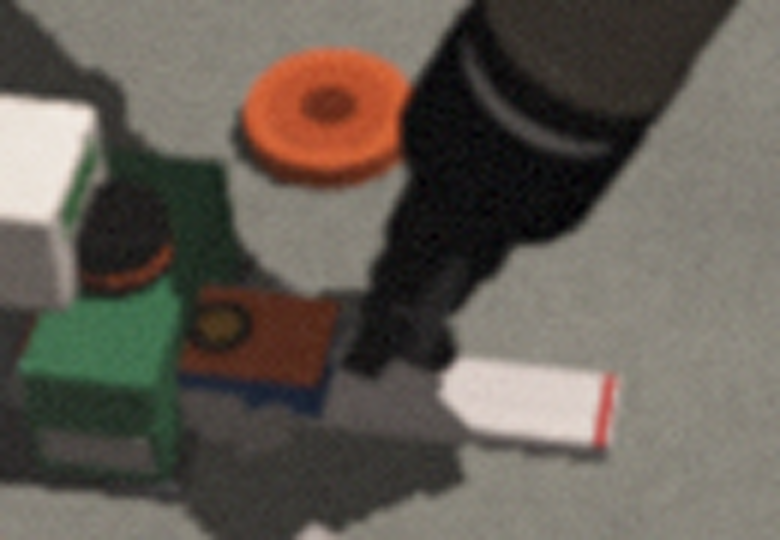

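View pics/ztop21.png

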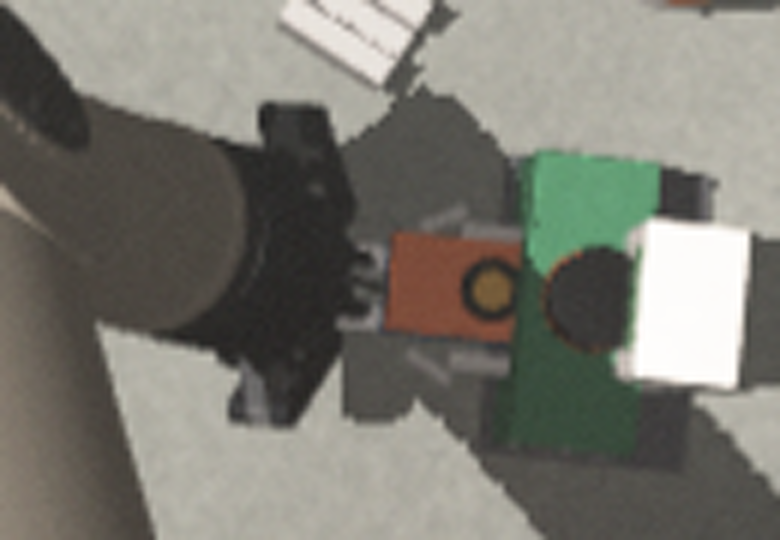

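Call:
step_arm(increments=[{"rx": 0, "ry": 0, "rz": 0, "tx": -0.0054, "ty": 0, "tz": 0.0025, "jaw": 0}, {"rx": 0, "ry": 0, "rz": 0, "tx": -0.0109, "ty": 0, "tz": 0.0051, "jaw": 0}, {"rx": 0, "ry": 0, "rz": 0, "tx": -0.0154, "ty": 0, "tz": 0.0072, "jaw": 0}, {"rx": 0, "ry": 0, "rz": 0, "tx": -0.019, "ty": 0, "tz": 0.0089, "jaw": 0}, {"rx": 0, "ry": 0, "rz": 0, "tx": -0.0218, "ty": 0, "tz": 0.0102, "jaw": 0}, {"rx": 0, "ry": 0, "rz": 0, "tx": -0.0218, "ty": 0, "tz": 0.0102, "jaw": 0}])

```text
time: 22.15
position: [0.5157, -0.088, 0.0194]
ee_rot: [[0.084, 0.996, -0.04], [0.902, -0.093, -0.422], [-0.424, -0.001, -0.906]]
contact_force: [0.4, 0.6, -0.2]
width: 0.0005
```

```bash
python3 - <<'E'
from plan import *
for n,x0,y0 in(('scene',190,150),('top',250,180)):
    grab(n,n+'22');i=cv2.imread(f'pics/{n}22.png')[y0:y0+90,x0:x0+130]; c=cv2.resize(i,None,fx=6,fy=6,interpolation=cv2.INTER_CUBIC)
    cv2.imwrite(f'pics/z{n}22.png',c)
s=st();p0=np.array(s['position']);Rf,o=frame(STAND)
print('tcp stand',((p0-o)@Rf*1000).round(1))
E
```

```text
t 22.25 p [ 0.516  -0.0876  0.0195] w 0.0 F [-0.4  0.5 -0.2]
[[0.084, 0.996, -0.04], [0.902, -0.093, -0.422], [-0.424, -0.001, -0.906]]
q [-0.05   0.555 -0.141  1.831  0.609  0.981 -0.669]
tcp stand [-1.  38.5 19.5]
```

View pics/zscene22.png

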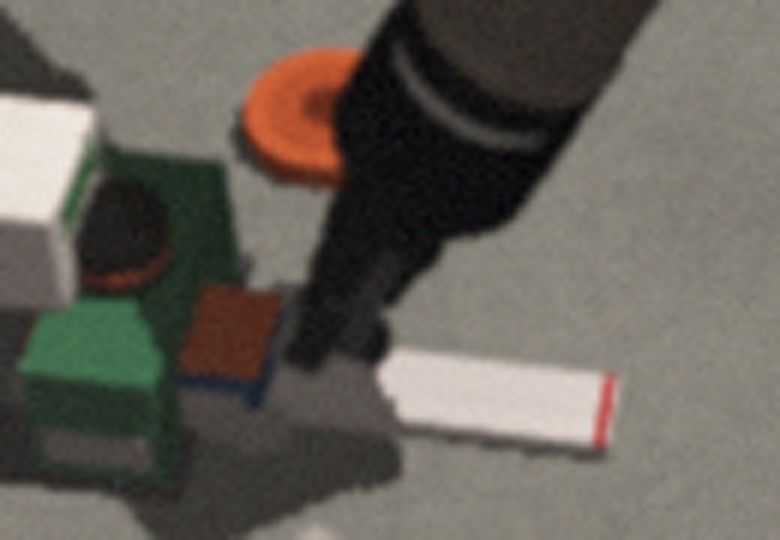

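View pics/ztop22.png

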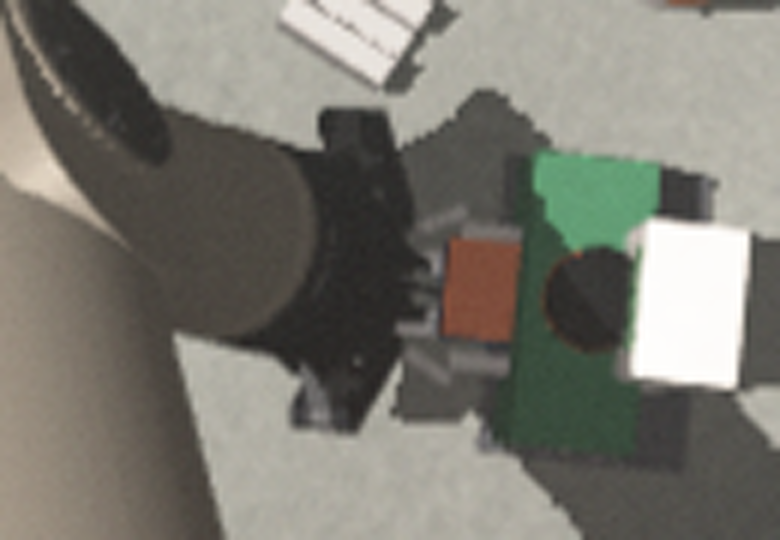

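Call:
step_arm(increments=[{"rx": 0, "ry": 0, "rz": 0, "tx": -0.0036, "ty": 0, "tz": 0.0017, "jaw": 0}, {"rx": 0, "ry": 0, "rz": 0, "tx": -0.0072, "ty": 0, "tz": 0.0034, "jaw": 0}, {"rx": 0, "ry": 0, "rz": 0, "tx": -0.0082, "ty": 0, "tz": 0.0038, "jaw": 0}, {"rx": 0, "ry": 0, "rz": 0, "tx": -0.0082, "ty": 0, "tz": 0.0038, "jaw": 0}])

```text
time: 22.65
position: [0.5159, -0.0946, 0.0194]
ee_rot: [[0.083, 0.996, -0.038], [0.903, -0.091, -0.42], [-0.421, 0.001, -0.907]]
contact_force: [0.3, 4.5, 1.7]
width: -0.0001
```

Call:
step_arm(increments=[{"rx": 0, "ry": 0, "rz": 0, "tx": -0.0014, "ty": 0, "tz": 0.0006, "jaw": 0}, {"rx": 0, "ry": 0, "rz": 0, "tx": -0.0018, "ty": 0, "tz": 0.0008, "jaw": 0}, {"rx": 0, "ry": 0, "rz": 0, "tx": -0.0018, "ty": 0, "tz": 0.0008, "jaw": 0}])

```text
time: 22.95
position: [0.516, -0.0947, 0.0193]
ee_rot: [[0.082, 0.996, -0.037], [0.904, -0.089, -0.418], [-0.419, 0.001, -0.908]]
contact_force: [0.0, 7.2, 2.7]
width: -0.0006
```

Call:
step_arm(increments=[{"rx": 0, "ry": 0, "rz": 0, "tx": -0.0014, "ty": 0, "tz": 0.0006, "jaw": 0}, {"rx": 0, "ry": 0, "rz": 0, "tx": -0.0018, "ty": 0, "tz": 0.0008, "jaw": 0}, {"rx": 0, "ry": 0, "rz": 0, "tx": -0.0018, "ty": 0, "tz": 0.0008, "jaw": 0}])

```text
time: 23.25
position: [0.5163, -0.0948, 0.0194]
ee_rot: [[0.081, 0.996, -0.035], [0.905, -0.088, -0.416], [-0.417, 0.002, -0.909]]
contact_force: [-0.3, 10.7, 4.0]
width: -0.0001
```

```bash
python3 - <<'E'
from plan import *
for n,x0,y0 in(('scene',190,150),('top',250,180)):
    grab(n,n+'23');i=cv2.imread(f'pics/{n}23.png')[y0:y0+90,x0:x0+130]; c=cv2.resize(i,None,fx=6,fy=6,interpolation=cv2.INTER_CUBIC)
    cv2.imwrite(f'pics/z{n}23.png',c)
grab('wrist','w23')
s=st();p0=np.array(s['position']);Rf,o=frame(STAND)
print('tcp stand',((p0-o)@Rf*1000).round(1))
d=load('top23');f=lambda l,x0,y0,S:(np.array(l)+.5)/S-.5+[x0,y0]
E
```

```text
t 23.4 p [ 0.5162 -0.0948  0.0193] w 0.0001 F [-1.9  9.8  4. ]
[[0.081, 0.996, -0.035], [0.905, -0.088, -0.416], [-0.417, 0.002, -0.909]]
q [-0.033  0.55  -0.141  1.837  0.61   0.967 -0.651]
tcp stand [-0.1 31.3 19.3]
```

View pics/zscene23.png

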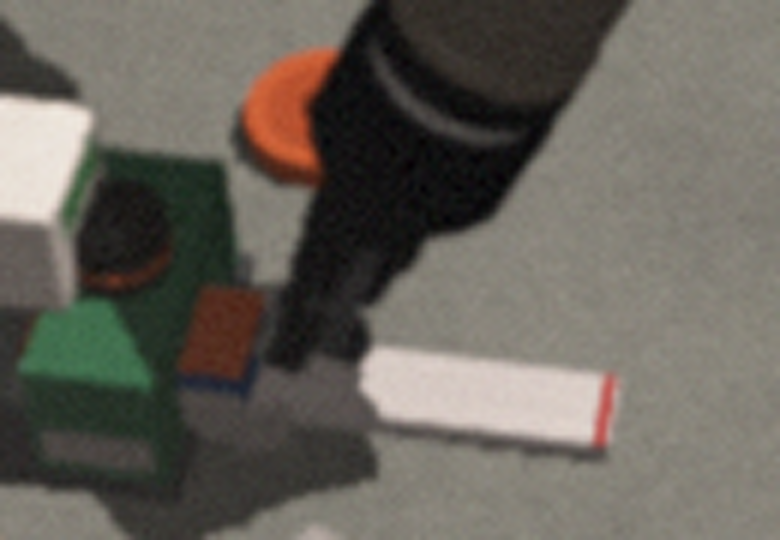

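View pics/ztop23.png

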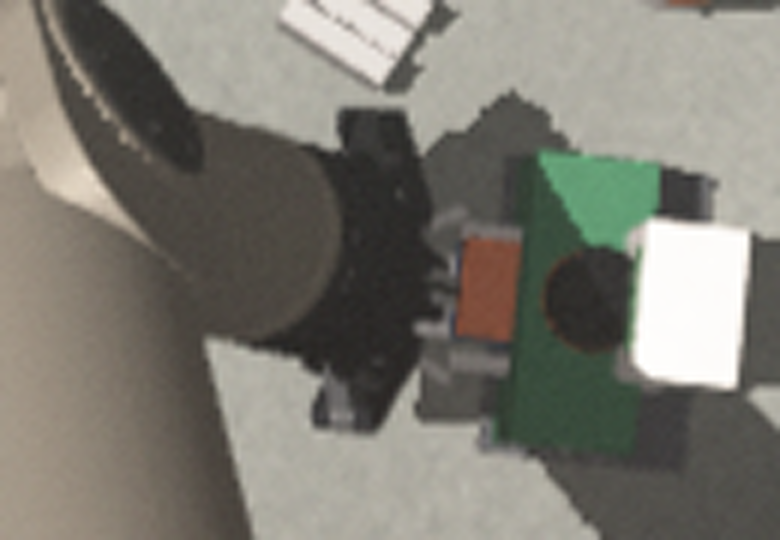

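View pics/w23.png

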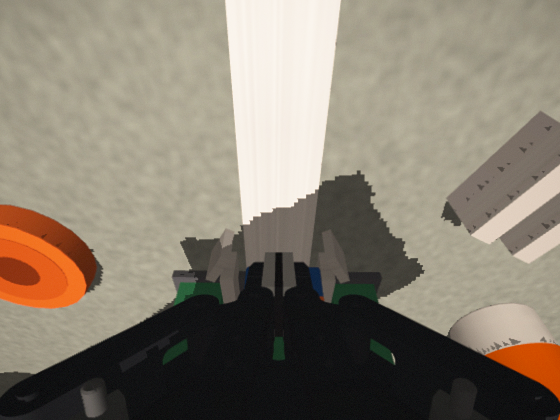

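```bash
python3 - <<'E'
from plan import *
Rf,o=frame(STAND)
d=load('top23');f=lambda l,x0,y0,S:(np.array(l)+.5)/S-.5+[x0,y0]
print(((onz(d,f([(464,236),(457,335)],250,180,6),.034)-o)@Rf*1000).round(1))
d0=load('top0'); print('gantry',((onz(d0,f([(478,90),(450,385)],260,190,6),.062)-o)@Rf*1000).round(1))
d=load('scene23');print(((onz(d,f([(265,288),(250,380)],190,150,6),.034)-o)@Rf*1000).round(1))
# rail rear ends? top0 rails start y~22: crop c2 (407,165..)
d0=load('scene0')
for n in('top23','scene23'):
    i=cv2.imread(f'pics/{n}.png'); x0,y0=(310,205) if n[0]=='t' else (210,190)
    cv2.imwrite(f'pics/q{n}.png',cv2.resize(i[y0:y0+42,x0:x0+56],None,fx=12,fy=12,interpolation=cv2.INTER_CUBIC))
E
```

```text
[[ 21.4  22.2  34. ]
 [-18.5  21.4  34. ]]
gantry [[ 55.6  -1.1  62. ]
 [-60.8  -0.3  62. ]]
[[-18.3  21.5  34. ]
 [ 27.4  25.8  34. ]]
```

View pics/qtop23.png

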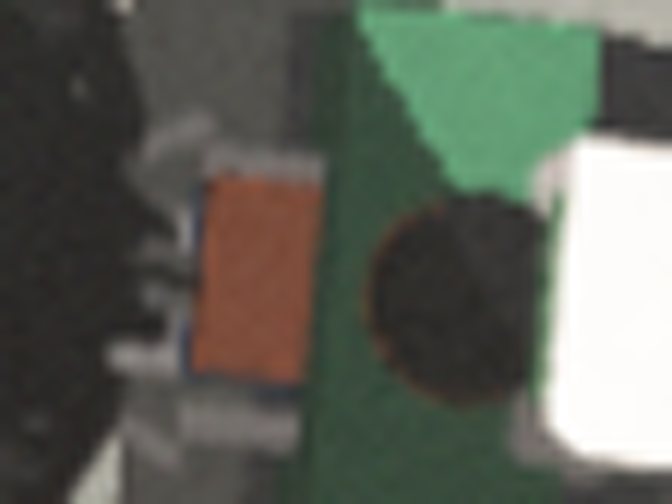

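View pics/qscene23.png

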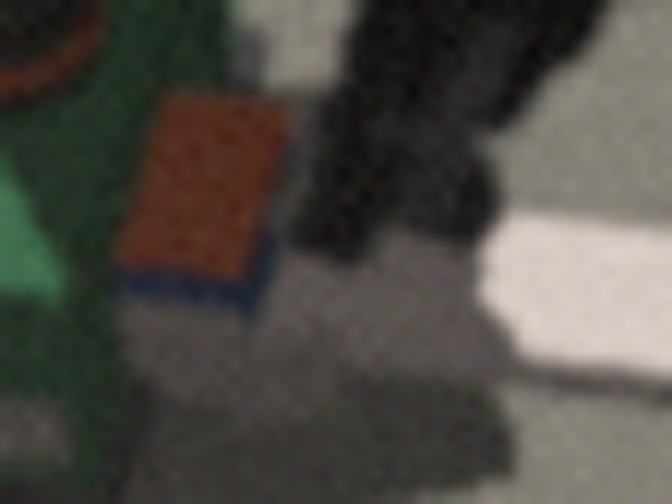

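Call:
step_arm(increments=[{"rx": 0, "ry": 0, "rz": 0, "tx": 0.004, "ty": 0, "tz": -0.0019, "jaw": 0}, {"rx": 0, "ry": 0, "rz": 0, "tx": 0.014, "ty": 0, "tz": -0.0066, "jaw": 0}, {"rx": 0, "ry": 0, "rz": 0, "tx": 0.028, "ty": 0, "tz": -0.02, "jaw": 0}, {"rx": 0, "ry": 0, "rz": 0, "tx": 0.04, "ty": 0, "tz": -0.05, "jaw": 0}, {"rx": 0, "ry": 0, "rz": 0, "tx": 0.06, "ty": 0, "tz": -0.09, "jaw": 0}, {"rx": 0, "ry": 0, "rz": 0, "tx": 0.08, "ty": 0, "tz": -0.13, "jaw": 0}, {"rx": 0, "ry": 0, "rz": 0, "tx": 0.08, "ty": 0, "tz": -0.13, "jaw": 0}, {"rx": 0, "ry": 0, "rz": 0, "tx": 0.08, "ty": 0, "tz": -0.13, "jaw": 0}])

```text
time: 24.2
position: [0.5272, 0.029, 0.1043]
ee_rot: [[0.081, 0.996, -0.037], [0.903, -0.089, -0.421], [-0.423, 0.001, -0.906]]
contact_force: [0.6, -0.9, -0.5]
width: -0.0001
```

```bash
python3 - <<'E'
from plan import *
for n in('scene','top'):
    grab(n,n+'24'); i=cv2.imread(f'pics/{n}24.png'); x0,y0=(290,195) if n[0]=='t' else (195,180)
    cv2.imwrite(f'pics/q{n}24.png',cv2.resize(i[y0:y0+60,x0:x0+80],None,fx=9,fy=9,interpolation=cv2.INTER_CUBIC))
st()
E
```

```text
t 24.3 p [0.5258 0.0258 0.1029] w 0.0001 F [-1.2 -1.2  0.1]
[[0.084, 0.996, -0.042], [0.901, -0.093, -0.423], [-0.425, -0.002, -0.905]]
q [-0.199  0.503 -0.21   1.666  0.513  1.25  -0.719]
```

View pics/qtop24.png

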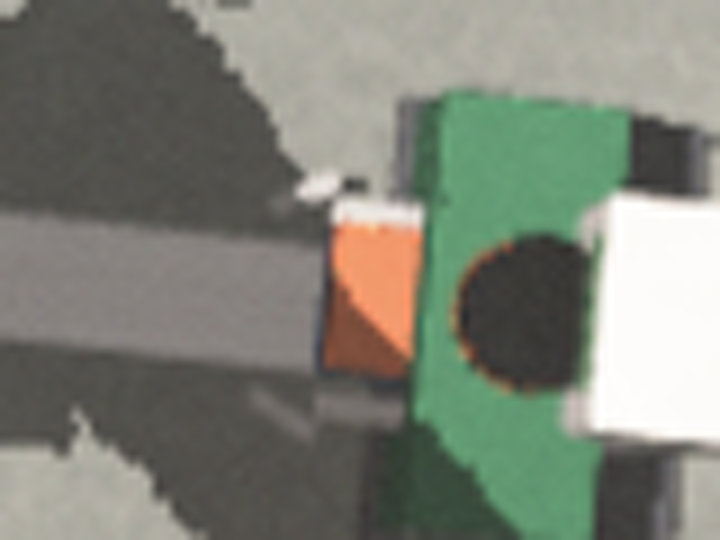

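View pics/qscene24.png

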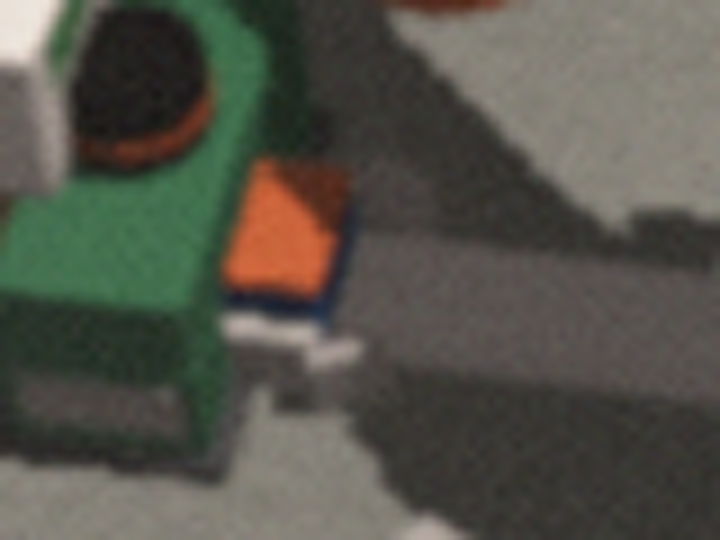

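View pics/top24.png

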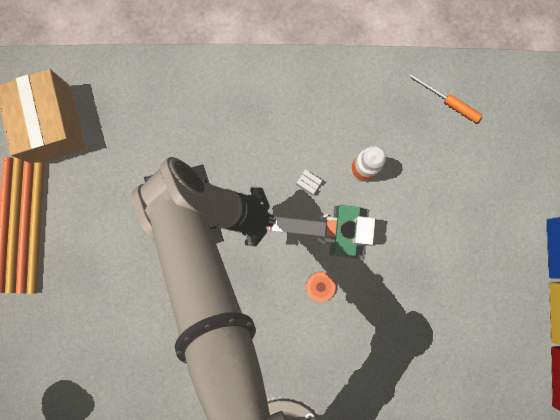

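```bash
python3 - <<'E'
from plan import *
Rf,o=frame(STAND); d=load('top24')
print(((onz(d,(np.array([(331,224),(322,371)])+.5)/9-.5+[290,195],.034)-o)@Rf*1000).round(1))
s=st(); print(np.round(s['qd'],3))
a=cv2.imread('pics/top0.png').astype(int);b=cv2.imread('pics/top24.png').astype(int)
for n,(x,y,w,h) in dict(vee=(295,165,32,32),can=(350,142,40,40),disc=(303,270,36,34)).items(): print(n,np.abs(a-b)[y:y+h,x:x+w].mean().round(1))
print(job.finish_job())
E
```

```text
[[ 20.   23.5  34. ]
 [-19.5  22.4  34. ]]
t 24.3 p [0.5258 0.0258 0.1029] w 0.0001 F [-1.2 -1.2  0.1]
[[0.084, 0.996, -0.042], [0.901, -0.093, -0.423], [-0.425, -0.002, -0.905]]
q [-0.199  0.503 -0.21   1.666  0.513  1.25  -0.719]
[ 0.017  0.007  0.014  0.012 -0.001 -0.006  0.002]
vee 20.7
can 16.0
disc 18.3
the job is handed in; nothing more can be done
None
```

The probe module is home on the runway, copper up against the red stop, and I handed the job in at about 24 s of the 70 s allowed.

**What I did**
1. I gripped the probe's free end and tilted it to 26–30° while its keeper end was still down in the cutout, then slid it out from under the yellow keeper.
2. I stood it upright on the table, let go, and gripped it again from the copper side. I then turned it copper up and set it down on the runway.
3. I slid it, still gripped, between the guide rails and let go. I pushed it in with shut fingers until the push force rose from about 0 to 10.7 N while the fingertips stood still.
4. I backed off about 0.15 m, so nothing was touching.

**Last checks**
- **Position:** The rear end measured at stand y of about 22–23.5 mm (22 expected), about 0.3 mm off centre and 1.5° off line. It looks flush with the start of the rails. These figures rely on the camera calibration and my estimate of the stand's pose, so they could be off by 1–2 mm.
- **Force:** The contact force was near zero after I backed off.
- **Bystanders:** The vee block, spray can and copper blank look unmoved in the last top picture. A simple pixel comparison with the first picture gave differences of 16–21 grey levels. I put that down to image noise and the arm's shadow, so it neither confirms nor contradicts what I saw.
- **Not checked at the end:** The arm hid the grey spare in the last top picture. It looked in place in the wrist view at the second grip, and nothing went near it after that.

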